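# Clear and close the bobbin tin

## Task

The hoop key has been left across the open bobbin tin: hang it back on its rack, the post through its eye and the handle lying flat along the rail, and let go of it. Then pick up the nested pair of lids by the inner lid's knob, lower the pair gently onto the tin until the inner lid sits fully home, let go, and lift the outer lid alone straight up by its collar, leaving the inner lid undisturbed in the tin. Finish while holding the outer lid level in the air, all of it a few centimetres higher than the inner lid's knob, touching nothing else, and leave the thread cone, oil can and cardboard box alone.

Things in the scene. Friction and masses are not known exactly. Their poses are not given: they have to be found in the camera images.
- tin: Open round steel tin, upright, screwed to the table (does not move): outer diameter 102, inner 96, height 70 mm, bobbins inside up to 36 mm above the table. Origin: centre of its underside, z up. Foot strap 124 x 30 x 3 mm along its x.
- key: Loose hoop key, 80 g, flat across the tin's rim, handle centred on the mouth. Wooden handle 130 long (x), 22 wide (y), 14 mm high (z), then a steel shank 14 wide, 6 thick, and a ring eye: outer diameter 40, hole 20, thickness 6 mm, centre at x = +100 mm. Origin: centre of the handle's underside (one plane with the eye's); x points to the eye, z up.
- key_eye (a point): Centre of the key's eye hole, at the underside of the key (x = +100 mm, z = 0 in the key's frame).
- rack: Fixed key rack: base plate 200 (x) x 60 (y) x 6 mm, on it a plywood rail 14 mm wide along x, top 40 mm above the table, with at x = +75 mm a round boss (diameter 30, same top) and an upright steel post, diameter 12, 36 mm high (last 8 mm tapering to 6). Origin: centre of the underside. The hung key lies on the rail, eye round the post, key x along rack x.
- post_foot (a point): Foot of the post, on its axis, at the height of the rail's top (40 mm above the table), where the underside of the hung key comes to lie.
- inner_lid: Loose aluminium inner lid, 150 g: plug of diameter 89, 12 mm deep (foot tapering to 76); flange of diameter 111 (z = 12 to 16 mm); round black knob of diameter 20 (z = 16 to 81 mm). Origin: centre of the plug's underside, z up. Starts on the table under the outer lid; home in the tin, the flange lies on the rim, origin 58 mm above the tin's.
- knob_top (a point): Centre of the top of the inner lid's knob (81 mm above the plug's underside).
- outer_lid: Loose steel outer lid, 120 g, resting on the inner lid's flange: skirt of diameter 120, inner 115 (z = 0 to 13 mm), flat ring top (z = 10 to 13), round collar of diameter 44, inner 32 (z = 13 to 43); the knob stands 32 mm out of it. Origin: centre of the skirt's lower edge; nested 6 mm above the inner lid's origin, 2 mm side play. Lifting the knob carries both.
- collar_top (a point): Centre of the upper edge of the outer lid's collar (43 mm above the skirt's lower edge).
- thread_cone: Bystander: white cone of thread, diameter 68, 100 mm high, upright. Origin: centre of its underside.
- oil_can: Bystander: small upright can, diameter 52, 110 mm high. Origin: centre of its underside.
- bobbin_box: Bystander: open cardboard box 80 x 60 x 40 mm. Origin: centre of its underside.
Things that resemble listed ones, but are neither listed nor needed, are in the scene too. What is meant by the key is not green or orange, and is the smaller of those in its own colour.

How it is judged:
By the outcome, as a careful person would: the job done as asked, in the order asked, and still so for the second after the job is handed in, while the arm keeps its last pose, push and grip.
It also fails if it takes over 62 s, if anything falls off the work surface, if the arm or the gripper's body presses on something with over 40 N, if the wrist force passes 120 N, or if a joint passes its speed limit or range.

## Robot

A 6-joint arm with a two-finger parallel gripper is mounted at the origin on the work surface. World frame = base frame: x ahead of the robot, y to its left, z up, the work surface at z = 0. Lengths are in mm, angles in rad, forces in N, time in s.
With the tool pointing down it reaches from about 350 to 775 mm from the base axis. Payload 7.3 kg.
Tool frame: the origin (TCP) lies at the very end of the fingers, on their centre line; the grasp point (between the pads) lies 19 mm behind it; x points along the fingers, z is the direction in which the jaws open and shut, and the axes are right-handed (so a half turn about x gives the same grasp; the last joint's range is limited). The gripper opens to 92 mm and grips with 3 to 60 N. Pads are 19 mm wide; open, the fingers measure 130 mm over their backs; the gripper's body (75 mm by 190 mm) begins 47 mm behind the grasp point.
Start: joints at [-1.397, 0.342, 1.524, -0, 1.275, -0.146], TCP at [165.07, -498.394, 226.741] pointing down, gripper open.
Joint ranges: [-2.53, 2.53], [-0.77, 2.02], [0.04, 2.7], [-1, 4.14], [0.28, 2.66], [-3.11, 3.11]. Speed limits (rad/s): [2.57, 2.57, 3.14, 3.14, 3.14, 3.14].

## Interface

Orientations are given as [roll, pitch, yaw] about the fixed x, y, z axes, in that order (R = Rz(yaw) Ry(pitch) Rx(roll)).
In Python, from plant import * gives the robot as it stands.
- The arm moves only by the shell command python3 -m creep 'ROWS'. ROWS is JSON, a list of rows, each an object of numbers: "tx", "ty", "tz": the shift along the tool's x, y, z in cm; "wx", "wy", "wz": the turn, a rotation vector about the tool's x, y, z in rad; "gripper": the closure, from -1 (fully open) to 1 (shut). A call has 1 to 8 rows; each row is the pose to reach, as a shift and turn from the pose commanded when the call began, along the tool's axes at that moment; what a row does not reach only later rows make up. A row lasts 1/12 s, in which the tool goes at most 41.7 mm and 7.16 degrees, less where a joint would pass 70% of its speed; a pose out of reach is approached as far as the arm can. A call with a gripper value outside its range is refused whole. The fingers move at their own pace and stop on an object; the grip force is fixed at half the most. Time passes only in rows, so rows that repeat a pose let the fingers close. It gives the time, the measured TCP pose, the force and the opening at its end, in the units of the state.
- get_obs(): the state, without advancing time (a new reading comes with each control period).
- capture(name): name is "scene" or "top" or "wrist"; returns a dict with "frame" (400x640x3 uint8, red, green, blue), "z_map" (400x640 float32, mm along the optical axis (not along the pixel's ray), 0 where there is no reading), "vertical_fov" (degrees; the focal length in pixels is half the picture's height over the tangent of half this angle, whatever the lens; pixels are square), "cx", "cy" (the principal point, pixels), "xyz" and "rotation" of the camera in the world. Camera axes: x right, y down, z forward; pixel columns grow to the right and rows downward; lengths in mm; the calibration is good to about 2 mm. A picture is of the moment at which its call begins.
- close_job(): hands the job in, once; it reports no verdict.
The state is a dict: "time": time; "joint_positions": joint angles; "dq": joint speeds; "tau": joint torques, N m; "tool_pos": TCP position; "tcp_rot": TCP orientation; "contact_force": force on the tool from outside, world axes, zero at the start; "moment": the same for the moment, N m; "grip_width": finger opening in mm.
Only numpy, scipy, OpenCV 4.12 (cv2) and the standard library are available. Lean on these libraries where they do the work, as an engineer would, in place of code of your own. Each camera call takes 0.05 s, during which the arm holds its last target.

## Working session

There is one attempt and no reset: what is moved stays moved. The work goes in short steps, Python scripts to look and compute and a shell command to move; the robot and the scene stay as the last step left them, time stands still between calls to the robot, and variables do not carry over. Pictures are saved under pics/ and viewed, and the job is handed in when it is done.

```bash
ls; mkdir -p pics
cat > h.py <<'E'
from plant import *
import numpy as np, cv2, pickle
def cap(n,tag):
    c=capture(n); pickle.dump(c,open(f'pics/{tag}.pkl','wb'))
    cv2.imwrite(f'pics/{tag}.png',cv2.cvtColor(c['frame'],cv2.COLOR_RGB2BGR)); return c
def load(tag): return pickle.load(open(f'pics/{tag}.pkl','rb'))
def Rm(c):
    from scipy.spatial.transform import Rotation as R
    r=np.array(c['rotation'],float)
    return r if r.shape==(3,3) else R.from_euler('xyz',r).as_matrix()
def foc(c): return 200/np.tan(np.radians(c['vertical_fov'])/2)
def ray(c,u,v): 
    d=np.array([(u-c['cx'])/foc(c),(v-c['cy'])/foc(c),1.]); return Rm(c)@d
def onplane(c,u,v,z):
    d=ray(c,u,v); o=np.array(c['xyz']); return o+d*(z-o[2])/d[2]
def cloud(c):
    z=c['z_map']; v,u=np.mgrid[:400,:640]; f=foc(c)
    P=np.stack([(u-c['cx'])/f*z,(v-c['cy'])/f*z,z],-1)
    P=P@Rm(c).T+np.array(c['xyz']); P[z==0]=np.nan; return P
def proj(c,p):
    q=Rm(c).T@(np.array(p)-np.array(c['xyz'])); return q[:2]/q[2]*foc(c)+[c['cx'],c['cy']]
E
python3 - <<'E'
from h import *
for n in("scene","top","wrist"):
    c=cap(n,n+'0'); print(n,c['xyz'],c['rotation'],c['vertical_fov'],c['cx'],c['cy'],[k for k in c])
print(get_obs())
E
```

```text
pics
scene [ 881.46928144 -516.37597723  913.2073663 ] [-2.424916    0.01787141  0.44408891] 49.288770639634876 312.7761994424506 197.13050302177976 ['frame', 'z_map', 'vertical_fov', 'cx', 'cy', 'xyz', 'rotation']
top [ 471.25084789  128.08471058 1168.9166875 ] [-3.06329704 -0.01117785 -1.5426491 ] 47.60180088979641 318.3519697542034 192.96492303588803 ['frame', 'z_map', 'vertical_fov', 'cx', 'cy', 'xyz', 'rotation']
wrist [ 235.00752502 -475.65194439  384.95033931] [ 2.86584054  0.00318115 -1.25110833] 64.91941313959245 318.3620817663235 195.97214258955037 ['frame', 'z_map', 'vertical_fov', 'cx', 'cy', 'xyz', 'rotation']
{'time': 0.15, 'joint_positions': array([-1.39700681e+00,  3.42548176e-01,  1.52481600e+00,  1.16384806e-05,
        1.27539436e+00, -1.45984678e-01]), 'dq': array([ 0.00033252, -0.00101692, -0.0010443 , -0.00066401, -0.00143733,
        0.00084489]), 'tau': array([ 1.21744688e-04, -4.31472552e+01, -2.44352710e+01,  7.17017613e-02,
        5.37579192e-02, -8.95319249e-05]), 'tool_pos': array([ 165.01253184, -498.06453543,  226.20571104]), 'tcp_rot': array([2.98606154, 1.56963039, 1.73503601]), 'contact_force': array([-0.13358845, -0.93036254,  0.18819781]), 'moment': array([ 0.0403038 , -0.00670444, -0.00890403]), 'grip_width': 91.45769025504396}
```

View pics/scene0.png

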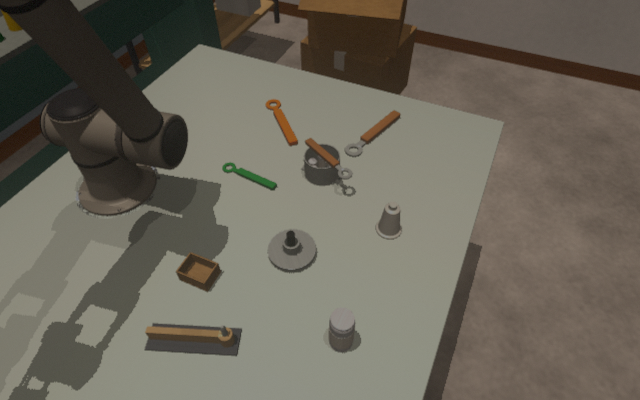

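View pics/top0.png

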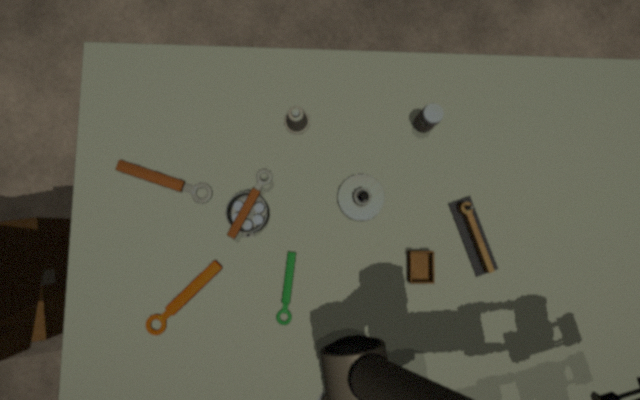

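View pics/wrist0.png

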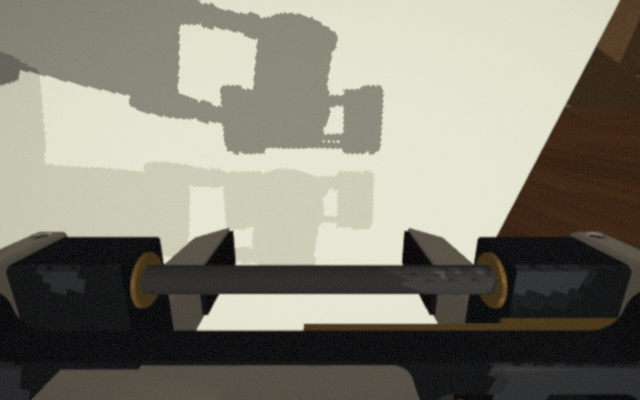

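The scene and top views show four key candidates:
- Brown-red key across the tin: top (248,205), scene (325,155).
- Larger brown-red key on the table: top (163,182), scene (375,133).
- Orange key: top (185,297).
- Green key: top (288,288).

I choose the one across the tin, since it's brown and the smaller of the two. I'll check it in a close crop. The nested lids are at top (361,197) and the rack is at (472,236), with its post near (465,206).

Run:
```python
from h import *
c=load('top0'); P=cloud(c)
im=cv2.cvtColor(c['frame'],cv2.COLOR_RGB2BGR)
a=cv2.resize(im[150:250,200:300],(400,400),interpolation=cv2.INTER_CUBIC)
b=cv2.resize(im[170:290,430:550],(400,400),interpolation=cv2.INTER_CUBIC)
cv2.imwrite('pics/crop0.png',np.hstack([a,b]))
hsv=cv2.cvtColor(im,cv2.COLOR_BGR2HSV)
for u,v in[(245,205),(264,178),(255,192),(163,182),(190,290),(361,197),(340,197),(480,240),(466,206),(460,215),(430,113),(297,112),(248,228)]:
    print(u,v,hsv[v,u],P[v,u].round(0))
```

```text
245 205 [ 13 181  97] [523. 293.  84.]
264 178 [32 35 94] [598. 260.  -2.]
255 192 [ 13 176 100] [555. 270.  85.]
163 182 [ 13 172 104] [578. 512.  20.]
190 290 [ 17 226 113] [309. 432.  14.]
361 197 [ 0 55 23] [550.  15.  81.]
340 197 [ 45  26 119] [553.  62.  19.]
480 240 [ 17 123 106] [ 455. -287.   40.]
466 206 [ 16 127  44] [ 537. -248.   53.]
460 215 [30  7 39] [ 517. -249.    5.]
430 113 [ 83   9 116] [ 754. -142.  109.]
297 112 [ 42  23 113] [749. 175. 100.]
248 228 [ 90  14 111] [468. 290.  40.]
```

View pics/crop0.png

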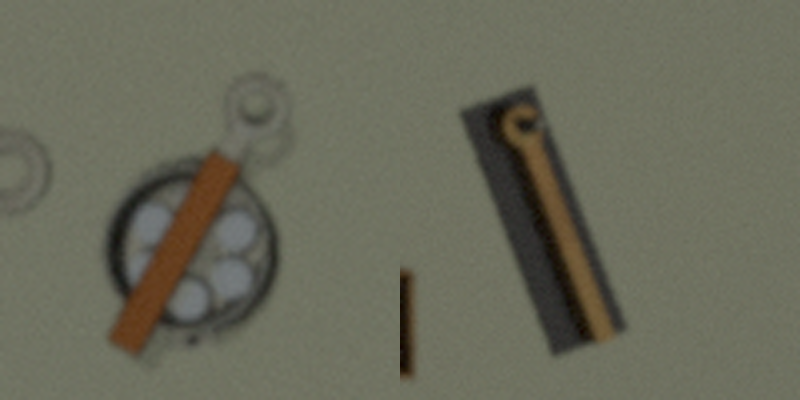

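The crop confirms it: a brown handle across the tin mouth with a steel ring eye at top-image (264,176). In the other crop the rail and boss run from (466,206) to about (490,270).

Run:
```python
from h import *
def fit(tag,roi):
    c=load(tag); P=cloud(c); im=cv2.cvtColor(c['frame'],cv2.COLOR_RGB2BGR); hsv=cv2.cvtColor(im,cv2.COLOR_BGR2HSV)
    return c,P,hsv
for tag in('top0','scene0'):
    c,P,hsv=fit(tag,0)
    x,y,z=P[...,0],P[...,1],P[...,2]
    def rect(name,m,h):
        m=m.astype(np.uint8); n,l,s,_=cv2.connectedComponentsWithStats(m); 
        k=1+np.argmax(s[1:,4]); vs,us=np.nonzero(l==k)
        q=np.array([onplane(c,u,v,h)[:2] for u,v in zip(us,vs)],np.float32)
        print(tag,name,len(q),'z',np.nanmedian(z[l==k]).round(1),'mean',q.mean(0).round(1),cv2.minAreaRect(q))
    box=lambda a,b,d,e:(x>a)&(x<b)&(y>d)&(y<e)
    with np.errstate(invalid='ignore'):
        rect('key',box(430,640,230,360)&(hsv[...,1]>120)&(z>76)&(z<95),84)
        rect('eye',box(430,680,200,280)&(hsv[...,1]<110)&(z>66)&(z<90),76)
        rect('rail',box(330,600,-380,-200)&(z>34)&(z<46),40)
        rect('base',box(330,600,-380,-200)&(z>3.5)&(z<46),6)
        rect('knob',box(500,620,-40,90)&(z>70)&(z<90),81)
        rect('collar',box(480,640,-60,110)&(z>42)&(z<56),49)
        rect('skirt',box(480,640,-60,110)&(z>14)&(z<24),19)
        rect('post',box(500,580,-290,-210)&(z>60)&(z<80),76)
        rect('tin',box(430,640,200,360)&(z>60)&(z<74),70)
```

```text
top0 key 440 z 84.3 mean [504.9 295.7] ((504.4998474121094, 296.0700378417969), (21.36836051940918, 125.4004898071289), 63.52762222290039)
top0 eye 208 z 76.4 mean [588.5 254.6] ((585.4071044921875, 255.34011840820312), (39.14313507080078, 57.40263748168945), 65.09868621826172)
top0 rail 494 z 39.8 mean [ 465.4 -280.7] ((461.9226379394531, -277.5087890625), (184.1811065673828, 32.77894592285156), 18.715139389038086)
top0 base 1704 z 8.6 mean [ 463.8 -282.2] ((467.495361328125, -279.4228515625), (208.8484649658203, 68.4151611328125), 21.194808959960938)
top0 knob 54 z 80.7 mean [556.1   9.8] ((556.3627319335938, 9.508992195129395), (16.986968994140625, 16.88546371459961), 1.200658917427063)
top0 collar 117 z 49.1 mean [556.1   9.3] ((556.3004760742188, 9.67979907989502), (42.30940246582031, 39.73482894897461), 1.2600735425949097)
top0 skirt 1443 z 19.1 mean [555.7   9.7] ((556.1632690429688, 8.96048355102539), (114.82852172851562, 117.3485107421875), 1.6261489391326904)
top0 post 22 z 73.4 mean [ 535.1 -250.3] ((535.1438598632812, -250.86727905273438), (7.269396781921387, 12.281764984
[... 781 characters left out ...]
.2] ((557.484130859375, 3.442593574523926), (18.743804931640625, 23.244770050048828), 41.9415397644043)
scene0 collar 135 z 46.8 mean [5.599e+02 4.000e-01] ((558.003662109375, 2.3970870971679688), (41.68220901489258, 41.03146743774414), 24.75002670288086)
scene0 skirt 1214 z 18.1 mean [ 5.603e+02 -2.000e-01] ((557.3164672851562, 4.339714050292969), (116.985595703125, 118.54425811767578), 25.25214385986328)
scene0 post 36 z 68.2 mean [ 540.3 -259.6] ((540.3489990234375, -259.6440734863281), (10.094152450561523, 13.729616165161133), 32.999969482421875)
scene0 tin 126 z 67.1 mean [509.7 255.6] ((503.78643798828125, 259.9684753417969), (56.403053283691406, 125.56990814208984), 67.59213256835938)
```

```bash
cat >> h.py <<'E'
from scipy.spatial.transform import Rotation as Rot
def plan(xyz,jaw_deg,obs=None):
    """tool-down target; jaw_deg = world yaw of jaw axis (mod 180)"""
    o=obs or get_obs(); R=Rot.from_euler('xyz',o['tcp_rot']).as_matrix()
    best=None
    for k in(0,180):
        a=np.radians(jaw_deg+k); zt=np.array([np.cos(a),np.sin(a),0]); xt=np.array([0,0,-1.]); yt=np.cross(zt,xt)
        T=np.stack([xt,yt,zt],1); w=Rot.from_matrix(R.T@T).as_rotvec()
        d=R.T@(np.array(xyz)-o['tool_pos'])/10
        print(k,'t(cm)',d.round(2),'w',w.round(3),'rows',int(max(np.ceil(np.linalg.norm(d)*10/41.7),np.ceil(np.degrees(np.linalg.norm(w))/7.16))))
    z=R[:,2]; print('jaw now',np.degrees(np.arctan2(z[1],z[0])).round(2),'down err',(R[:,0]).round(4),'q',o['joint_positions'].round(2),'tcp',o['tool_pos'].round(1),'t',o['time'],'F',o['contact_force'].round(1),'w',round(o['grip_width'],1))
E
python3 -c "
from h import *
plan([440,-330,260],111.3)"
```

```text
0 t(cm) [-3.37 31.39 -7.31] w [ 3.09e+00 -0.00e+00  2.00e-03] rows 25
180 t(cm) [-3.37 31.39 -7.31] w [-0.052 -0.001 -0.   ] rows 8
jaw now -71.68 down err [-2.0e-04  1.2e-03 -1.0e+00] q [-1.4   0.34  1.52  0.    1.28 -0.15] tcp [ 165.  -498.1  226.2] t 0.15 F [-0.1 -0.9  0.2] w 91.5
```

```bash
python3 -m creep '[{"tx":-4.5,"ty":31,"tz":-7.3,"wx":-0.05},{"tx":-4.5,"ty":31,"tz":-7.3,"wx":-0.05},{"tx":-4.5,"ty":31,"tz":-7.3,"wx":-0.05},{"tx":-4.5,"ty":31,"tz":-7.3,"wx":-0.05},{"tx":-4.5,"ty":31,"tz":-7.3,"wx":-0.05},{"tx":-4.5,"ty":31,"tz":-7.3,"wx":-0.05},{"tx":-4.5,"ty":31,"tz":-7.3,"wx":-0.05},{"tx":-4.5,"ty":31,"tz":-7.3,"wx":-0.05}]'; python3 -c "
from h import *
plan([440,-330,260],111.3)
c=cap('wrist','w1');print(onplane(c,320,200,0))"
```

```text
0 t(cm) [-3.37 31.39 -7.31] w [ 3.09e+00 -0.00e+00  2.00e-03] rows 25
180 t(cm) [-3.37 31.39 -7.31] w [-0.052 -0.001 -0.   ] rows 8
jaw now -71.68 down err [-2.0e-04  1.2e-03 -1.0e+00] q [-1.4   0.34  1.52  0.    1.28 -0.15] tcp [ 165.  -498.1  226.2] t 0.15 F [-0.1 -0.9  0.2] w 91.5
[ 1.26793529e+02 -5.12508538e+02  5.68434189e-14]validation failed for argument at $[0]...
```

View pics/w1.png

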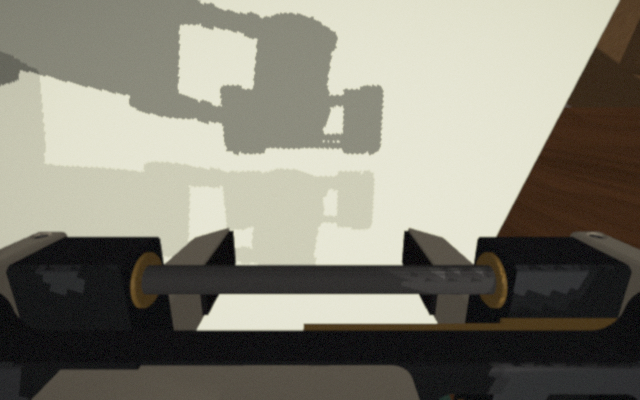

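The arm didn't move: the call was refused, so I think every field has to be given.

```bash
python3 -m creep '[{"tx":-4.5,"ty":31,"tz":-7.3,"wx":-0.05,"wy":0,"wz":0,"gripper":-1},{"tx":-4.5,"ty":31,"tz":-7.3,"wx":-0.05,"wy":0,"wz":0,"gripper":-1},{"tx":-4.5,"ty":31,"tz":-7.3,"wx":-0.05,"wy":0,"wz":0,"gripper":-1},{"tx":-4.5,"ty":31,"tz":-7.3,"wx":-0.05,"wy":0,"wz":0,"gripper":-1},{"tx":-4.5,"ty":31,"tz":-7.3,"wx":-0.05,"wy":0,"wz":0,"gripper":-1},{"tx":-4.5,"ty":31,"tz":-7.3,"wx":-0.05,"wy":0,"wz":0,"gripper":-1},{"tx":-4.5,"ty":31,"tz":-7.3,"wx":-0.05,"wy":0,"wz":0,"gripper":-1},{"tx":-4.5,"ty":31,"tz":-7.3,"wx":-0.05,"wy":0,"wz":0,"gripper":-1}]'; python3 -c "
from h import *
plan([440,-330,260],111.3)
c=cap('wrist','w2');print(onplane(c,320,200,0),onplane(c,320,100,0))"
```

```text
time: 0.87
tool_pos: [438.9, -329.4, 272.2]
tcp_rot: [1.363, 1.57, 0.164]
contact_force: [-0.3, -0.8, 0.1]
grip_width: 91.8
0 t(cm) [1.22 0.08 0.1 ] w [ 3.141e+00 -1.000e-03 -0.000e+00] rows 26
180 t(cm) [1.22 0.08 0.1 ] w [-0.     0.    -0.001] rows 1
jaw now -68.72 down err [ 9.e-04  2.e-04 -1.e+00] q [-0.78  0.36  1.38  0.    1.41  0.42] tcp [ 438.9 -329.4  272.2] t 0.8667 F [-0.3 -0.8  0.1] w 91.8
[ 389.13445355 -351.10760647    0.        ] [ 516.50862225 -301.30711386    0.        ]
```

View pics/w2.png

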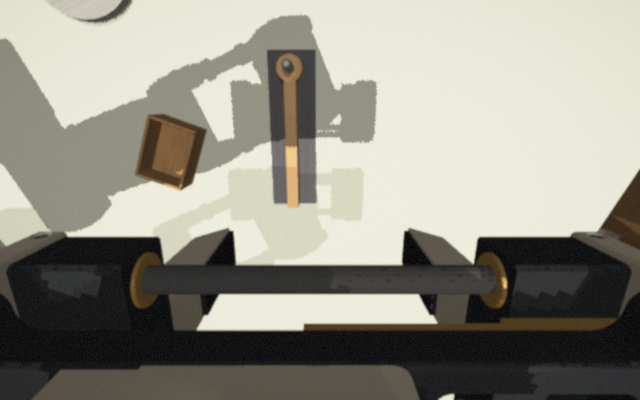

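The wrist view shows the rack: boss and post at (289,67), rail end at (293,207), base from (267,50) to (317,205). I'll measure it here.

```bash
cat >> h.py <<'E'
def circ(c,mask,z,name=''):
    m=mask.astype(np.uint8); n,l,s,_=cv2.connectedComponentsWithStats(m); k=1+np.argmax(s[1:,4])
    cs,_=cv2.findContours((l==k).astype(np.uint8),cv2.RETR_EXTERNAL,cv2.CHAIN_APPROX_NONE)
    cn=max(cs,key=len)[:,0]; q=np.array([onplane(c,u,v,z)[:2] for u,v in cn],np.float32)
    (a,b),r=cv2.minEnclosingCircle(q); A=np.c_[2*q,np.ones(len(q))]; s=np.linalg.lstsq(A,(q**2).sum(1),rcond=None)[0]
    print(name,'z',z,'enc',round(a,1),round(b,1),'d',round(2*r,1),'lsq',s[:2].round(1),'d',(2*np.sqrt(s[2]+s[0]**2+s[1]**2)).round(1))
    return s[:2]
def rect(c,mask,z,name=''):
    m=mask.astype(np.uint8); n,l,s,_=cv2.connectedComponentsWithStats(m); k=1+np.argmax(s[1:,4]); vs,us=np.nonzero(l==k)
    q=np.array([onplane(c,u,v,z)[:2] for u,v in zip(us,vs)],np.float32)
    (a,b),(w,h),t=cv2.minAreaRect(q)
    if h>w: w,h,t=h,w,t-90
    print(name,len(q),'z',z,'ctr',round(a,1),round(b,1),'size',round(w,1),round(h,1),'yaw',round(t,2),'depthz',np.nanmedian(cloud(c)[...,2][l==k]).round(1)); return q
E
python3 - <<'E'
from h import *
np.seterr(all='ignore')
c=load('w2');P=cloud(c);x,y,z=P[...,0],P[...,1],P[...,2]
hsv=cv2.cvtColor(c['frame'],cv2.COLOR_RGB2HSV)
roi=np.zeros((400,640),bool);roi[20:225,240:345]=1
for u,v in[(292,150),(292,190),(289,67),(272,120),(310,120),(289,75),(300,66)]: print(u,v,hsv[v,u],P[v,u].round(1))
base=rect(c,roi&(z>3.5)&(z<12)|roi&(z>=12)&(z<80),6,'base')
rail=roi&(z>36)&(z<44)
q=rect(c,rail,40,'rail')
# rail centre line from midpoints per row (straight part)
pts=[]
for v in range(95,200):
    us=np.nonzero(rail[v])[0]
    if len(us)>4: pts.append(onplane(c,(us.min()+us.max())/2,v,40)[:2])
pts=np.array(pts,np.float32); l=cv2.fitLine(pts,cv2.DIST_HUBER,0,.01,.01).ravel(); print('rail line',np.degrees(np.arctan2(l[1],l[0])),l[2:], 'w',np.ptp(np.nonzero(rail[150])[0]))
post=roi&(z>60)&(z<82); vs,us=np.nonzero(post); print('post',len(us),us.mean(),vs.mean(),P[post].mean(0))
top=roi&(z>73)&(z<82)
if top.any(): vs,us=np.nonzero(top);print('top',len(us),us.mean(),vs.mean(),onplane(c,us.mean(),vs.mean(),76))
boss=rail.copy();boss[84:]=0
circ(c,boss,40,'boss')
E
```

```text
292 150 [ 19 107 239] [ 447.9 -290.8   40.9]
292 190 [ 16 115 226] [ 399.5 -308.3   40. ]
289 67 [21 25 71] [ 534.3 -258.7   72.3]
272 120 [20 12 65] [ 470.2 -251.8    7.3]
310 120 [150   4  62] [ 488.2 -298.3    6.9]
289 75 [ 16 119 120] [ 528.6 -257.6   39.5]
300 66 [ 16 118 141] [ 542.3 -266.2   39.8]
base 7012 z 6 ctr 464.4 -282.6 size 204.3 60.0 yaw 21.26 depthz 7.2
rail 1893 z 40 ctr 464.4 -281.0 size 183.9 29.0 yaw 20.41 depthz 40.7
rail line 21.509518 [ 449.95557 -288.8299 ] w 11
post 114 286.7456140350877 64.09649122807018 [ 536.07318487 -255.57101399   72.53289322]
top 58 286.12068965517244 63.05172413793103 [ 536.53440984 -255.05847768   76.        ]
boss z 40 enc 535.1 -255.5 d 34.0 lsq [ 535.6 -255. ] d 30.3
```

```bash
python3 -c "
from h import *
plan([455,-20,272],-90);plan([470,311,272],-116.5)"
```

```text
0 t(cm) [  0.1   12.42 -28.14] w [ 0.374 -0.    -0.004] rows 8
180 t(cm) [  0.1   12.42 -28.14] w [-2.767  0.006 -0.   ] rows 23
jaw now -68.56 down err [ 4.1e-03  9.0e-04 -1.0e+00] q [-0.78  0.36  1.37  0.    1.41  0.42] tcp [ 442.3 -327.3  272.7] t 0.9167 F [ 1.3  3.4 -0.3] w 91.9
0 t(cm) [  0.14  25.91 -58.4 ] w [ 0.837 -0.001 -0.004] rows 16
180 t(cm) [  0.14  25.91 -58.4 ] w [-2.305e+00  5.000e-03 -1.000e-03] rows 19
jaw now -68.56 down err [ 4.1e-03  9.0e-04 -1.0e+00] q [-0.78  0.36  1.37  0.    1.41  0.42] tcp [ 442.3 -327.3  272.7] t 0.9167 F [ 1.3  3.4 -0.3] w 91.9
```

```bash
python3 -m creep '[{"tx":0,"ty":13,"tz":-29,"wx":0.4,"wy":0,"wz":0,"gripper":0.17},{"tx":0,"ty":13,"tz":-29,"wx":0.4,"wy":0,"wz":0,"gripper":0.17},{"tx":0,"ty":13,"tz":-29,"wx":0.4,"wy":0,"wz":0,"gripper":0.17},{"tx":0,"ty":13,"tz":-29,"wx":0.4,"wy":0,"wz":0,"gripper":0.17},{"tx":0,"ty":13,"tz":-29,"wx":0.4,"wy":0,"wz":0,"gripper":0.17},{"tx":0,"ty":13,"tz":-29,"wx":0.4,"wy":0,"wz":0,"gripper":0.17},{"tx":0,"ty":13,"tz":-29,"wx":0.4,"wy":0,"wz":0,"gripper":0.17},{"tx":0,"ty":13,"tz":-29,"wx":0.4,"wy":0,"wz":0,"gripper":0.17}]'; python3 -c "
from h import *
plan([470,311,272],-116.5)"
```

```text
time: 1.58
tool_pos: [452.1, -11.5, 271.7]
tcp_rot: [-3.017, 1.57, 1.666]
contact_force: [0.2, -0.0, -0.4]
grip_width: 43.2
0 t(cm) [-1.000e-02  8.400e-01 -3.229e+01] w [ 0.433 -0.001  0.   ] rows 8
180 t(cm) [-1.000e-02  8.400e-01 -3.229e+01] w [-2.708e+00 -0.000e+00 -1.000e-03] rows 22
jaw now -91.68 down err [-1.e-04  6.e-04 -1.e+00] q [-0.2   0.17  1.63  0.    1.34  1.4 ] tcp [452.1 -11.5 271.7] t 1.5833 F [ 0.2 -0.  -0.4] w 43.2
```

```bash
python3 -m creep '[{"tx":0,"ty":0.5,"tz":-32,"wx":0.43,"wy":0,"wz":0,"gripper":0.17},{"tx":0,"ty":0.5,"tz":-32,"wx":0.43,"wy":0,"wz":0,"gripper":0.17},{"tx":0,"ty":0.5,"tz":-32,"wx":0.43,"wy":0,"wz":0,"gripper":0.17},{"tx":0,"ty":0.5,"tz":-32,"wx":0.43,"wy":0,"wz":0,"gripper":0.17},{"tx":0,"ty":0.5,"tz":-32,"wx":0.43,"wy":0,"wz":0,"gripper":0.17},{"tx":0,"ty":0.5,"tz":-32,"wx":0.43,"wy":0,"wz":0,"gripper":0.17},{"tx":0,"ty":0.5,"tz":-32,"wx":0.43,"wy":0,"wz":0,"gripper":0.17},{"tx":0,"ty":0.5,"tz":-32,"wx":0.43,"wy":0,"wz":0,"gripper":0.17}]' >/dev/null; python3 -m creep '[{"tx":0,"ty":0,"tz":0,"wx":0,"wy":0,"wz":0,"gripper":0.17},{"tx":0,"ty":0,"tz":0,"wx":0,"wy":0,"wz":0,"gripper":0.17},{"tx":0,"ty":0,"tz":0,"wx":0,"wy":0,"wz":0,"gripper":0.17}]';python3 -c "
from h import *
cap('wrist','w3')
plan([470,311,272],-116.5)"
```

```text
time: 2.5
tool_pos: [466.8, 294.9, 271.2]
tcp_rot: [-0.214, 1.569, -2.245]
contact_force: [0.4, -0.7, 0.5]
grip_width: 38.0
0 t(cm) [-0.05 -0.48 -1.62] w [0.002 0.001 0.   ] rows 1
180 t(cm) [-0.05 -0.48 -1.62] w [-3.14e+00 -0.00e+00  1.00e-03] rows 26
jaw now -116.41 down err [-5.e-04 -8.e-04 -1.e+00] q [ 0.42  0.36  1.37 -0.    1.41  2.46] tcp [467.1 294.3 271.5] t 2.55 F [-0.6 -1.  -0.8] w 38.1
```

View pics/w3.png

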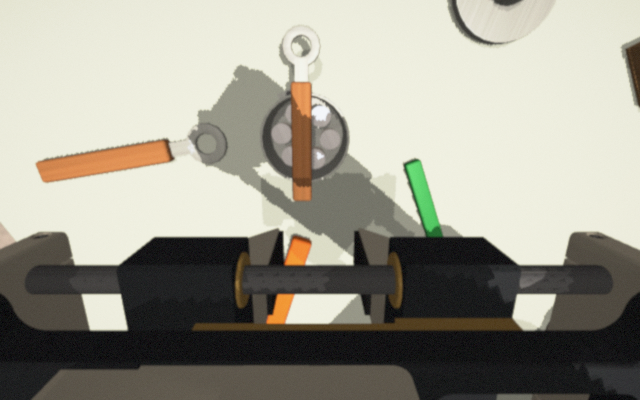

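The wrist view shows the key over the tin: handle from (302,83) to (302,200), eye at (300,46), tin centre near (305,137).

Run:
```python
from h import *
np.seterr(all='ignore')
c=load('w3');P=cloud(c);x,y,z=P[...,0],P[...,1],P[...,2]
hsv=cv2.cvtColor(c['frame'],cv2.COLOR_RGB2HSV)
roi=np.zeros((400,640),bool);roi[15:215,255:350]=1
h=roi&(hsv[...,1]>90)&(z>76)&(z<92)
rect(c,h,84,'handle')
pts=[]
for v in range(95,190):
    us=np.nonzero(h[v])[0]
    if len(us)>4: pts.append(onplane(c,(us.min()+us.max())/2,v,84)[:2])
l=cv2.fitLine(np.array(pts,np.float32),cv2.DIST_HUBER,0,.01,.01).ravel(); print('line',np.degrees(np.arctan2(l[1],l[0])),l[2:])
e=roi&(z>70)&(z<82);e[66:]=0
circ(c,e,76,'eye')
hole=roi&~(z>70); hole[60:]=0; hole[:34]=0; hole[:,:288]=0; hole[:,315:]=0
circ(c,hole,73,'hole')
t=roi&(z>64)&(z<74)&~h; t[:90]=0
circ(c,t,70,'tin')
# lid partly visible
```

```text
handle 2297 z 84 ctr 506.0 296.4 size 127.8 21.5 yaw -26.71 depthz 84.6
line -26.69898 [507.18143 295.5852 ]
eye z 76 enc 595.3 251.5 d 39.7 lsq [595.3 251.4] d 38.5
hole z 73 enc 595.7 251.3 d 19.5 lsq [595.6 251.3] d 18.7
tin z 70 enc 503.8 282.1 d 98.4 lsq [508.8 291. ] d 97.3
```

```bash
python3 -c "
from h import *
plan([514.9,291.7,120],-116.7)"
```

```text
0 t(cm) [15.15  4.4  -1.91] w [0.005 0.001 0.   ] rows 4
180 t(cm) [15.15  4.4  -1.91] w [-3.137e+00 -0.000e+00  1.000e-03] rows 26
jaw now -116.41 down err [-5.e-04 -8.e-04 -1.e+00] q [ 0.42  0.36  1.37 -0.    1.41  2.46] tcp [467.1 294.3 271.5] t 2.55 F [-0.6 -1.  -0.8] w 38.1
```

```bash
python3 -m creep '[{"tx":15.1,"ty":4.4,"tz":-1.9,"wx":0.005,"wy":0.001,"wz":0,"gripper":0.17},{"tx":15.1,"ty":4.4,"tz":-1.9,"wx":0.005,"wy":0.001,"wz":0,"gripper":0.17},{"tx":15.1,"ty":4.4,"tz":-1.9,"wx":0.005,"wy":0.001,"wz":0,"gripper":0.17},{"tx":15.1,"ty":4.4,"tz":-1.9,"wx":0.005,"wy":0.001,"wz":0,"gripper":0.17},{"tx":15.1,"ty":4.4,"tz":-1.9,"wx":0.005,"wy":0.001,"wz":0,"gripper":0.17},{"tx":15.1,"ty":4.4,"tz":-1.9,"wx":0.005,"wy":0.001,"wz":0,"gripper":0.17},{"tx":15.1,"ty":4.4,"tz":-1.9,"wx":0.005,"wy":0.001,"wz":0,"gripper":0.17}]';python3 -c "
from h import *
cap('wrist','w4')
plan([514.9,291.7,59],-116.7)"
```

```text
time: 3.13
tool_pos: [515.8, 292.3, 122.8]
tcp_rot: [2.625, 1.568, 0.587]
contact_force: [0.6, 0.7, -0.3]
grip_width: 38.0
0 t(cm) [ 6.45 -0.07  0.17] w [-0.    -0.004 -0.003] rows 2
180 t(cm) [ 6.45 -0.07  0.17] w [ 3.142 -0.004  0.006] rows 26
jaw now -116.7 down err [ 0.0044  0.0024 -1.    ] q [0.39 0.56 1.48 0.   1.1  2.42] tcp [516.  292.8 123.5] t 3.1833 F [-0.4  0.4  1. ] w 37.8
```

View pics/w4.png

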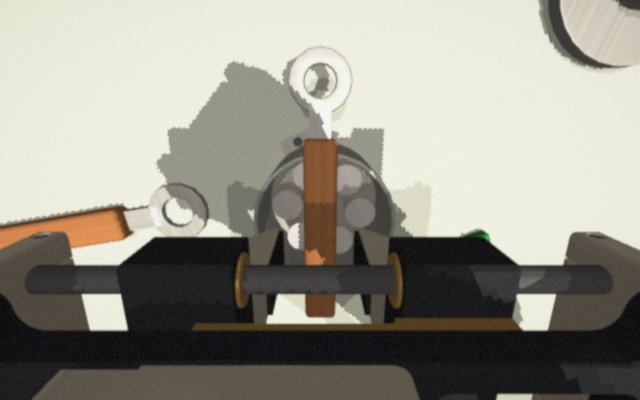

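The handle at (305–336, 140–315) is centred between the fingers, so I'll descend and grip.

```bash
python3 -m creep '[{"tx":2.2,"ty":0,"tz":0.1,"wx":0,"wy":0,"wz":0,"gripper":0.17},{"tx":4.2,"ty":0,"tz":0.1,"wx":0,"wy":0,"wz":0,"gripper":0.17},{"tx":5.6,"ty":0,"tz":0.1,"wx":0,"wy":0,"wz":0,"gripper":0.17},{"tx":6.3,"ty":0,"tz":0.1,"wx":0,"wy":0,"wz":0,"gripper":0.17},{"tx":6.3,"ty":0,"tz":0.1,"wx":0,"wy":0,"wz":0,"gripper":0.17},{"tx":6.3,"ty":0,"tz":0.1,"wx":0,"wy":0,"wz":0,"gripper":0.17}]';python3 -m creep '[{"tx":0,"ty":0,"tz":0,"wx":0,"wy":0,"wz":0,"gripper":1},{"tx":0,"ty":0,"tz":0,"wx":0,"wy":0,"wz":0,"gripper":1},{"tx":0,"ty":0,"tz":0,"wx":0,"wy":0,"wz":0,"gripper":1},{"tx":0,"ty":0,"tz":0,"wx":0,"wy":0,"wz":0,"gripper":1},{"tx":0,"ty":0,"tz":0,"wx":0,"wy":0,"wz":0,"gripper":1}]'
```

```text
time: 3.68
tool_pos: [515.2, 292.5, 59.5]
tcp_rot: [2.596, 1.567, 0.56]
contact_force: [0.9, -0.3, 0.2]
grip_width: 38.3
time: 4.1
tool_pos: [515.0, 292.2, 58.7]
tcp_rot: [2.668, 1.568, 0.632]
contact_force: [-0.9, -1.4, 6.9]
grip_width: 22.0
```

```bash
python3 -m creep '[{"tx":-1,"ty":0,"tz":0,"wx":0,"wy":0,"wz":0,"gripper":1},{"tx":-3,"ty":0,"tz":0,"wx":0,"wy":0,"wz":0,"gripper":1},{"tx":-6,"ty":0,"tz":0,"wx":0,"wy":0,"wz":0,"gripper":1},{"tx":-9,"ty":0,"tz":0,"wx":0,"wy":0,"wz":0,"gripper":1},{"tx":-12,"ty":0,"tz":0,"wx":0,"wy":0,"wz":0,"gripper":1},{"tx":-13,"ty":0,"tz":0,"wx":0,"wy":0,"wz":0,"gripper":1},{"tx":-13,"ty":0,"tz":0,"wx":0,"wy":0,"wz":0,"gripper":1},{"tx":-13,"ty":0,"tz":0,"wx":0,"wy":0,"wz":0,"gripper":1}]';python3 -c "
from h import *
cap('wrist','w5');cap('top','t5')
plan([470,0,190],-90)"
```

```text
time: 4.77
tool_pos: [514.1, 291.8, 187.2]
tcp_rot: [-2.823, 1.57, 1.425]
contact_force: [0.3, -0.4, -1.5]
grip_width: 21.7
0 t(cm) [-0.41  9.2  27.99] w [-0.465  0.001  0.003] rows 8
180 t(cm) [-0.41  9.2  27.99] w [ 2.676e+00  4.000e-03 -2.000e-03] rows 22
jaw now -116.66 down err [-3.2e-03 -7.0e-04 -1.0e+00] q [0.39 0.5  1.4  0.   1.25 2.42] tcp [513.4 291.5 185.5] t 4.8667 F [-0.1 -0.3 -1. ] w 21.8
```

View pics/w5.png

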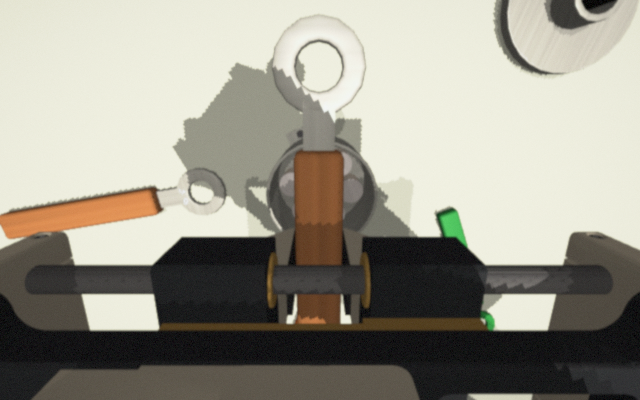

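The key is held straight, with the eye at (319,65). I'll measure the eye in the tool frame, and the tin from the top view.

Run:
```python
from h import *
np.seterr(all='ignore')
c=load('w5');P=cloud(c);z=P[...,2]
roi=np.zeros((400,640),bool);roi[10:235,260:380]=1
hsv=cv2.cvtColor(c['frame'],cv2.COLOR_RGB2HSV)
e=roi&(z>180)&(z<225);e[112:]=0
e2=e.copy()
print('eye depth z',np.nanmedian(z[e]), 'front',np.nanmedian(z[10:30][e[10:30]]),'back',np.nanmedian(z[90:112][e[90:112]]))
h=roi&(hsv[...,1]>90)&(z>190)&(z<230)
print('handle z',[np.nanmedian(z[a:b][h[a:b]]).round(1) for a,b in((152,170),(170,190),(190,210),(210,232))])
zt=np.nanmedian(z[e])
s=circ(c,e,zt,'eye')
hole=roi&~(z>160);hole[95:]=0;hole[:38]=0;hole[:,:292]=0;hole[:,346:]=0
circ(c,hole,zt,'hole')
tcp=np.array([513.9,291.7]); d=s-tcp; print('rel',d,np.hypot(*d),np.degrees(np.arctan2(d[1],d[0])))
c=load('t5');P=cloud(c);x,y,z=P[...,0],P[...,1],P[...,2]
cv2.imwrite('pics/t5c.png',cv2.resize(cv2.cvtColor(c['frame'],cv2.COLOR_RGB2BGR)[120:300,170:410],(720,540)))
```

```text
eye depth z 204.9381013391486 front 204.92841087581095 back 205.00519414724906
handle z [np.float64(212.8), np.float64(213.0), np.float64(213.1), np.float64(213.1)]
eye z 204.9381013391486 enc 594.5 251.1 d 39.4 lsq [594.7 251. ] d 38.4
hole z 204.9381013391486 enc 594.3 251.2 d 19.2 lsq [594.3 251.2] d 18.8
rel [ 80.75990444 -40.67159025] 90.42311882210497 -26.730335970728976
```

View pics/t5c.png

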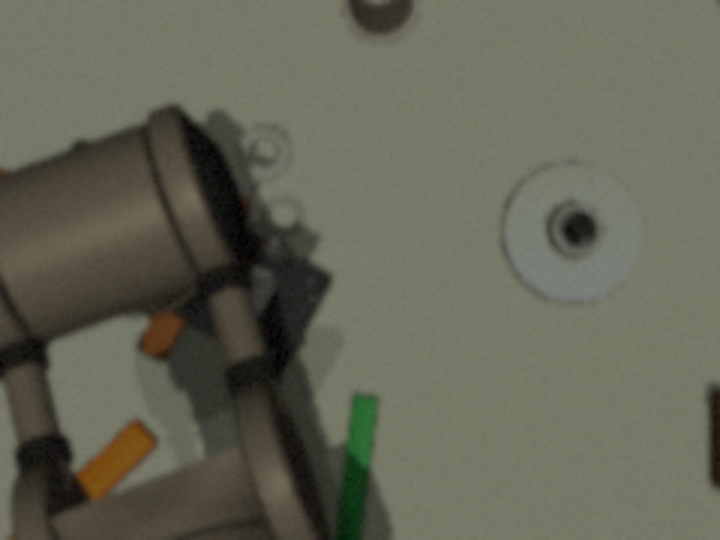

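```bash
python3 -m creep '[{"tx":-0.4,"ty":9.2,"tz":29,"wx":-0.465,"wy":0.001,"wz":0.003,"gripper":1},{"tx":-0.4,"ty":9.2,"tz":29,"wx":-0.465,"wy":0.001,"wz":0.003,"gripper":1},{"tx":-0.4,"ty":9.2,"tz":29,"wx":-0.465,"wy":0.001,"wz":0.003,"gripper":1},{"tx":-0.4,"ty":9.2,"tz":29,"wx":-0.465,"wy":0.001,"wz":0.003,"gripper":1},{"tx":-0.4,"ty":9.2,"tz":29,"wx":-0.465,"wy":0.001,"wz":0.003,"gripper":1},{"tx":-0.4,"ty":9.2,"tz":29,"wx":-0.465,"wy":0.001,"wz":0.003,"gripper":1},{"tx":-0.4,"ty":9.2,"tz":29,"wx":-0.465,"wy":0.001,"wz":0.003,"gripper":1},{"tx":-0.4,"ty":9.2,"tz":29,"wx":-0.465,"wy":0.001,"wz":0.003,"gripper":1}]';python3 -c "
from h import *
plan([448,-289,150],-68.6)"
```

```text
time: 5.53
tool_pos: [464.7, -12.0, 189.8]
tcp_rot: [-2.691, 1.57, 2.019]
contact_force: [-0.1, 0.1, -0.2]
grip_width: 21.8
0 t(cm) [ 3.96 -1.6  27.7 ] w [-0.376 -0.001  0.   ] rows 7
180 t(cm) [ 3.96 -1.6  27.7 ] w [2.766e+00 0.000e+00 1.000e-03] rows 23
jaw now -90.14 down err [-2.e-04  5.e-04 -1.e+00] q [-0.19  0.27  1.74  0.    1.13  1.38] tcp [464.7 -12.  189.8] t 5.5333 F [-0.1  0.1 -0.2] w 21.8
```

```bash
python3 -m creep '[{"tx":4,"ty":-1.6,"tz":27.8,"wx":-0.376,"wy":0,"wz":0,"gripper":1},{"tx":4,"ty":-1.6,"tz":27.8,"wx":-0.376,"wy":0,"wz":0,"gripper":1},{"tx":4,"ty":-1.6,"tz":27.8,"wx":-0.376,"wy":0,"wz":0,"gripper":1},{"tx":4,"ty":-1.6,"tz":27.8,"wx":-0.376,"wy":0,"wz":0,"gripper":1},{"tx":4,"ty":-1.6,"tz":27.8,"wx":-0.376,"wy":0,"wz":0,"gripper":1},{"tx":4,"ty":-1.6,"tz":27.8,"wx":-0.376,"wy":0,"wz":0,"gripper":1},{"tx":4,"ty":-1.6,"tz":27.8,"wx":-0.376,"wy":0,"wz":0,"gripper":1},{"tx":4,"ty":-1.6,"tz":27.8,"wx":-0.376,"wy":0,"wz":0,"gripper":1}]' >/dev/null; python3 -m creep '[{"tx":0,"ty":0,"tz":0,"wx":0,"wy":0,"wz":0,"gripper":1},{"tx":0,"ty":0,"tz":0,"wx":0,"wy":0,"wz":0,"gripper":1},{"tx":0,"ty":0,"tz":0,"wx":0,"wy":0,"wz":0,"gripper":1},{"tx":0,"ty":0,"tz":0,"wx":0,"wy":0,"wz":0,"gripper":1}]';python3 -c "
from h import *
plan([451.3,-288.2,92],-68.6)
cap('wrist','w6')"
```

```text
time: 6.53
tool_pos: [450.8, -284.8, 151.0]
tcp_rot: [1.728, 1.567, 0.535]
contact_force: [-0.6, 0.3, -0.7]
grip_width: 21.4
0 t(cm) [ 5.9  -0.1   0.34] w [ 0.004 -0.001 -0.004] rows 2
180 t(cm) [ 5.9  -0.1   0.34] w [-3.137e+00  6.000e-03 -1.000e-03] rows 26
jaw now -68.36 down err [ 0.0031  0.0018 -1.    ] q [-0.71  0.43  1.61  0.    1.1   0.48] tcp [ 450.8 -284.8  151. ] t 6.5333 F [-0.6  0.3 -0.7] w 21.4
```

View pics/w6.png

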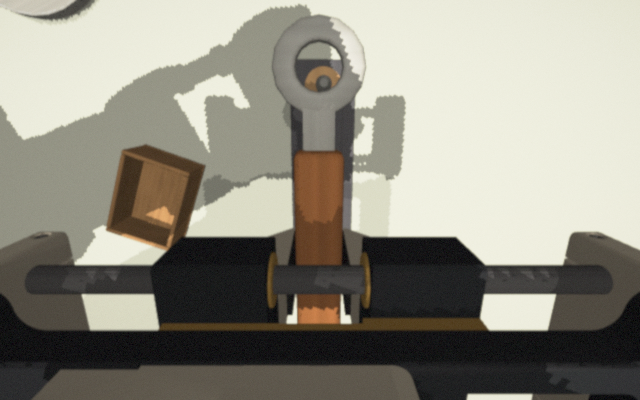

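The post tip shows through the eye at (322,82), and the eye ring is at (319,65).

Run:
```python
from h import *
np.seterr(all='ignore')
c=load('w6');P=cloud(c);z=P[...,2]
roi=np.zeros((400,640),bool);roi[5:112,260:380]=1
e=roi&(z>145)&(z<190); zt=np.nanmedian(z[e]); print('eye top',zt)
s=circ(c,e,zt,'eye')
hole=roi&~(z>145);hole[95:]=0;hole[:36]=0;hole[:,:292]=0;hole[:,346:]=0
circ(c,hole,zt,'hole')
p=hole&(z>73)&(z<80);vs,us=np.nonzero(p);print('tip',len(us),us.mean(),vs.mean(),onplane(c,us.mean(),vs.mean(),76)[:2], 'cloud',P[p].mean(0))
p=hole&(z>50)&(z<80);vs,us=np.nonzero(p);print('post',len(us),us.mean(),vs.mean(),P[p].mean(0),P[p].min(0),P[p].max(0))
b=hole&(z>36)&(z<44);print('boss',b.sum()); q=P[b];A=np.c_[2*q[:,:2],np.ones(len(q))]
im=cv2.cvtColor(c['frame'],cv2.COLOR_RGB2BGR)[20:120,260:380];cv2.imwrite('pics/w6c.png',cv2.resize(im,(720,600),interpolation=cv2.INTER_CUBIC))
```

```text
eye top 169.08209197689524
eye z 169.08209197689524 enc 534.4 -252.0 d 39.3 lsq [ 534.6 -251.9] d 38.4
hole z 169.08209197689524 enc 534.3 -252.1 d 19.2 lsq [ 534.3 -252.1] d 18.8
tip 121 323.5289256198347 81.75206611570248 [ 536.56689763 -254.75708087] cloud [ 536.57810189 -254.7561212    75.80360676]
post 213 323.2676056338028 82.4225352112676 [ 536.25978196 -254.7096683    73.40069853] [ 530.7819109  -260.50828336   50.89161307] [ 542.23247792 -249.1842138    78.05199477]
boss 432
```

View pics/w6c.png

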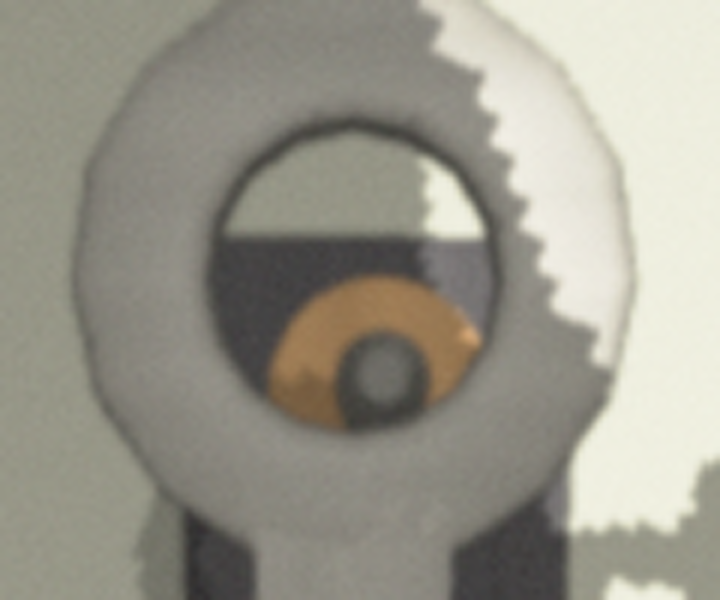

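```bash
python3 -c "
from h import *
plan([452.8,-287.1,74],-68.6)"
```

```text
0 t(cm) [7.72 0.06 0.27] w [ 0.004  0.    -0.004] rows 2
180 t(cm) [7.72 0.06 0.27] w [-3.137  0.006  0.   ] rows 26
jaw now -68.35 down err [ 0.0035  0.0014 -1.    ] q [-0.71  0.43  1.61  0.    1.1   0.48] tcp [ 451.  -285.   151.2] t 6.5833 F [ 0.1 -0.2  0. ] w 22.0
```

```bash
python3 -m creep '[{"tx":2.5,"ty":0.05,"tz":0.25,"wx":0.004,"wy":0,"wz":-0.004,"gripper":1},{"tx":5,"ty":0.05,"tz":0.25,"wx":0.004,"wy":0,"wz":-0.004,"gripper":1},{"tx":7,"ty":0.05,"tz":0.25,"wx":0.004,"wy":0,"wz":-0.004,"gripper":1},{"tx":7.7,"ty":0.05,"tz":0.25,"wx":0.004,"wy":0,"wz":-0.004,"gripper":1},{"tx":7.7,"ty":0.05,"tz":0.25,"wx":0.004,"wy":0,"wz":-0.004,"gripper":1},{"tx":7.7,"ty":0.05,"tz":0.25,"wx":0.004,"wy":0,"wz":-0.004,"gripper":1},{"tx":7.7,"ty":0.05,"tz":0.25,"wx":0.004,"wy":0,"wz":-0.004,"gripper":1}]'
python3 - <<'E'
from h import *
np.seterr(all='ignore')
plan([452.8,-287.1,29],-68.6)
c=cap('wrist','w7');P=cloud(c);z=P[...,2]
roi=np.zeros((400,640),bool);roi[5:112,260:380]=1
e=roi&(z>85)&(z<110); zt=np.nanmedian(z[e]); print('eye top',zt)
s=circ(c,e,zt,'eye')
hole=roi&~(z>84);hole[95:]=0;hole[:36]=0;hole[:,:292]=0;hole[:,346:]=0
circ(c,hole,zt,'hole')
p=hole&(z>74)&(z<80);vs,us=np.nonzero(p);print('tip',len(us),us.mean(),vs.mean(),onplane(c,us.mean(),vs.mean(),76)[:2])
im=cv2.cvtColor(c['frame'],cv2.COLOR_RGB2BGR)[0:240,200:440];cv2.imwrite('pics/w7c.png',cv2.resize(im,(600,600),interpolation=cv2.INTER_CUBIC))
E
```

```text
time: 7.17
tool_pos: [453.2, -288.8, 75.5]
tcp_rot: [0.35, 1.568, -0.848]
contact_force: [1.0, -0.5, -0.4]
grip_width: 21.7
0 t(cm) [ 4.65  0.02 -0.19] w [-0.001  0.003 -0.001] rows 2
180 t(cm) [ 4.65  0.02 -0.19] w [ 3.14e+00 -1.00e-03 -4.00e-03] rows 26
jaw now -68.66 down err [ 0.0018 -0.002  -1.    ] q [-0.71  0.53  1.69 -0.    0.92  0.49] tcp [ 453.2 -288.8   75.5] t 7.1667 F [ 1.  -0.5 -0.4] w 21.7
eye top 93.35150502013268
eye z 93.35150502013268 enc 537.0 -256.5 d 39.4 lsq [ 537.2 -256.4] d 38.4
hole z 93.35150502013268 enc 537.0 -256.7 d 19.6 lsq [ 536.9 -256.6] d 18.8
tip 231 314.94372294372295 71.12987012987013 [ 536.27078677 -254.97989722]
```

View pics/w7c.png

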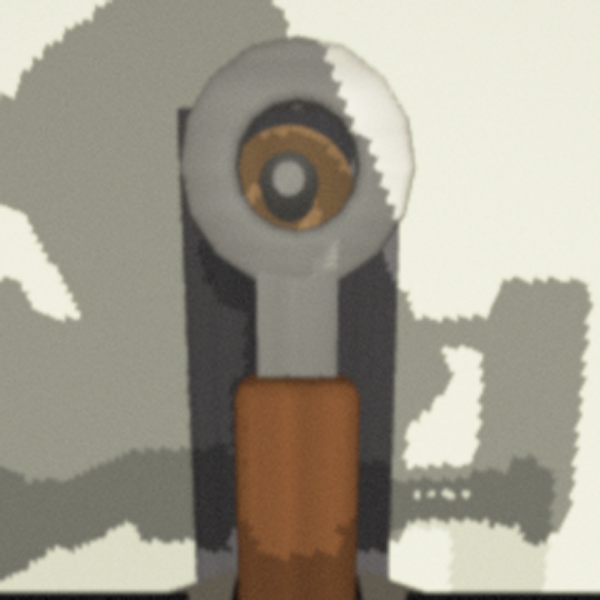

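```bash
python3 -m creep '[{"tx":0.3,"ty":0.02,"tz":-0.16,"wx":0,"wy":0.003,"wz":-0.001,"gripper":1},{"tx":1,"ty":0.02,"tz":-0.16,"wx":0,"wy":0.003,"wz":-0.001,"gripper":1},{"tx":2,"ty":0.02,"tz":-0.16,"wx":0,"wy":0.003,"wz":-0.001,"gripper":1},{"tx":3,"ty":0.02,"tz":-0.16,"wx":0,"wy":0.003,"wz":-0.001,"gripper":1},{"tx":4,"ty":0.02,"tz":-0.16,"wx":0,"wy":0.003,"wz":-0.001,"gripper":1},{"tx":4.5,"ty":0.02,"tz":-0.16,"wx":0,"wy":0.003,"wz":-0.001,"gripper":1},{"tx":4.7,"ty":0.02,"tz":-0.16,"wx":0,"wy":0.003,"wz":-0.001,"gripper":1},{"tx":4.7,"ty":0.02,"tz":-0.16,"wx":0,"wy":0.003,"wz":-0.001,"gripper":1}]'
python3 - <<'E'
from h import *
np.seterr(all='ignore')
plan([452.8,-287.1,28.3],-68.6)
c=cap('wrist','w8');P=cloud(c);z=P[...,2]
roi=np.zeros((400,640),bool);roi[5:112,260:380]=1
e=roi&(z>42)&(z<55); zt=np.nanmedian(z[e]); print('eye top',zt)
im=cv2.cvtColor(c['frame'],cv2.COLOR_RGB2BGR)[0:240,200:440];cv2.imwrite('pics/w8c.png',cv2.resize(im,(600,600),interpolation=cv2.INTER_CUBIC))
E
```

```text
time: 7.88
tool_pos: [451.2, -286.4, 27.9]
tcp_rot: [-2.66, 1.566, 2.424]
contact_force: [-5.8, 4.4, 17.7]
grip_width: 21.6
0 t(cm) [-0.04  0.13  0.13] w [-0.001 -0.004  0.002] rows 1
180 t(cm) [-0.04  0.13  0.13] w [3.14  0.004 0.007] rows 26
jaw now -68.68 down err [-0.0037  0.0032 -1.    ] q [-0.71  0.6   1.73  0.    0.82  0.49] tcp [ 451.2 -286.4   27.9] t 7.8833 F [-5.8  4.4 17.7] w 21.6
eye top 46.66505473398854
```

View pics/w8c.png

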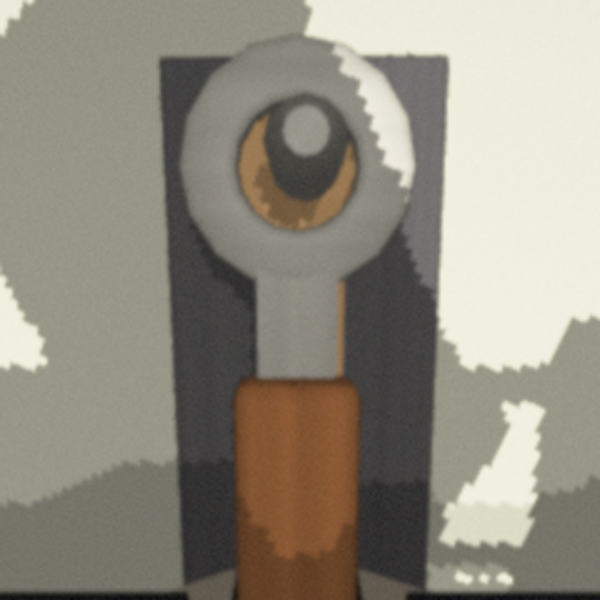

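The eye is round the post and the key is seated: eye top is 46.7 mm and I read 17.7 N contact. I'll ease off, centre it, and open.

```bash
python3 -m creep '[{"tx":-0.05,"ty":0.13,"tz":0.1,"wx":0,"wy":-0.003,"wz":0.002,"gripper":1},{"tx":-0.05,"ty":0.13,"tz":0.1,"wx":0,"wy":-0.003,"wz":0.002,"gripper":1},{"tx":-0.05,"ty":0.13,"tz":0.1,"wx":0,"wy":-0.003,"wz":0.002,"gripper":1}]'; python3 -m creep '[{"tx":0,"ty":0,"tz":0,"wx":0,"wy":0,"wz":0,"gripper":0.2},{"tx":0,"ty":0,"tz":0,"wx":0,"wy":0,"wz":0,"gripper":0.2},{"tx":0,"ty":0,"tz":0,"wx":0,"wy":0,"wz":0,"gripper":0.2},{"tx":0,"ty":0,"tz":0,"wx":0,"wy":0,"wz":0,"gripper":0.2}]'; python3 -c "
from h import *
plan([452.8,-287.1,150],-68.6)
c=cap('wrist','w9')
im=cv2.cvtColor(c['frame'],cv2.COLOR_RGB2BGR)[0:240,200:440];cv2.imwrite('pics/w9c.png',cv2.resize(im,(600,600),interpolation=cv2.INTER_CUBIC))
"
```

```text
time: 8.18
tool_pos: [452.6, -287.0, 27.9]
tcp_rot: [-2.733, 1.57, 2.352]
contact_force: [-5.1, 3.6, 11.9]
grip_width: 21.9
time: 8.52
tool_pos: [453.4, -287.4, 27.1]
tcp_rot: [1.903, 1.57, 0.704]
contact_force: [0.0, -0.5, -0.0]
grip_width: 36.5
0 t(cm) [-12.29  -0.04  -0.05] w [-0.002 -0.    -0.001] rows 3
180 t(cm) [-12.29  -0.04  -0.05] w [ 3.14e+00 -1.00e-03  0.00e+00] rows 26
jaw now -68.7 down err [ 4.e-04  3.e-04 -1.e+00] q [-0.71  0.6   1.72  0.    0.81  0.49] tcp [ 453.4 -287.4   27.1] t 8.5167 F [ 0.  -0.5 -0. ] w 36.5
```

View pics/w9c.png

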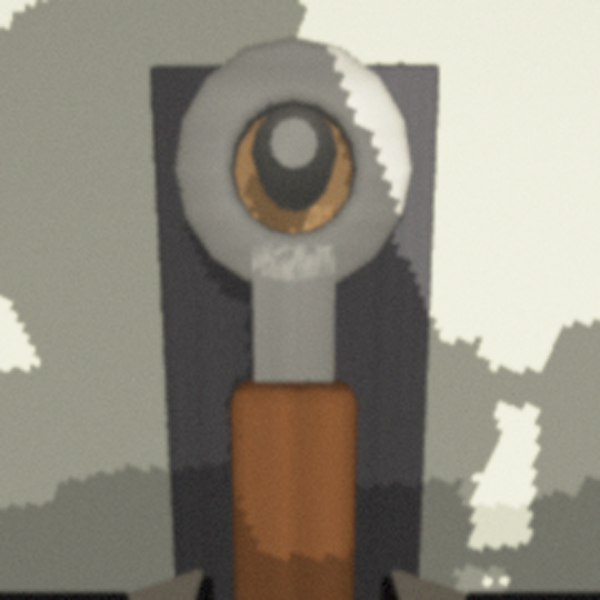

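It's released and well centred on the post. I'll rise straight up and look again.

```bash
python3 -m creep '[{"tx":-1,"ty":0,"tz":0,"wx":0,"wy":0,"wz":0,"gripper":0.2},{"tx":-3,"ty":0,"tz":0,"wx":0,"wy":0,"wz":0,"gripper":0.2},{"tx":-7,"ty":0,"tz":0,"wx":0,"wy":0,"wz":0,"gripper":0.2},{"tx":-11,"ty":0,"tz":0,"wx":0,"wy":0,"wz":0,"gripper":0.2},{"tx":-15,"ty":0,"tz":0,"wx":0,"wy":0,"wz":0,"gripper":0.2},{"tx":-18,"ty":0,"tz":0,"wx":0,"wy":0,"wz":0,"gripper":0.2},{"tx":-20,"ty":0,"tz":0,"wx":0,"wy":0,"wz":0,"gripper":0.2},{"tx":-20,"ty":0,"tz":0,"wx":0,"wy":0,"wz":0,"gripper":0.2}]'
python3 - <<'E'
from h import *
np.seterr(all='ignore')
plan([500,0,200],-68.6)
c=cap('wrist','w10');P=cloud(c);z=P[...,2];hsv=cv2.cvtColor(c['frame'],cv2.COLOR_RGB2HSV)
roi=np.zeros((400,640),bool);roi[0:225,250:390]=1
h=roi&(hsv[...,1]>90)&(z>47)&(z<62); rect(c,h,54,'handle')
c=cap('top','t10')
E
```

```text
time: 9.23
tool_pos: [455.0, -288.8, 233.4]
tcp_rot: [0.541, 1.56, -0.658]
contact_force: [0.8, -0.3, 0.7]
grip_width: 37.0
0 t(cm) [  3.19  14.67 -25.3 ] w [-0.002  0.009 -0.005] rows 8
180 t(cm) [  3.19  14.67 -25.3 ] w [ 3.14  -0.009 -0.014] rows 26
jaw now -68.69 down err [ 0.0084 -0.0065 -0.9999] q [-0.71  0.36  1.48  0.    1.29  0.49] tcp [ 455.  -288.8  233.4] t 9.2333 F [ 0.8 -0.3  0.7] w 37.0
handle 1901 z 54 ctr 453.3 -286.4 size 107.8 21.2 yaw 21.58 depthz 54.5
```

View pics/w10.png

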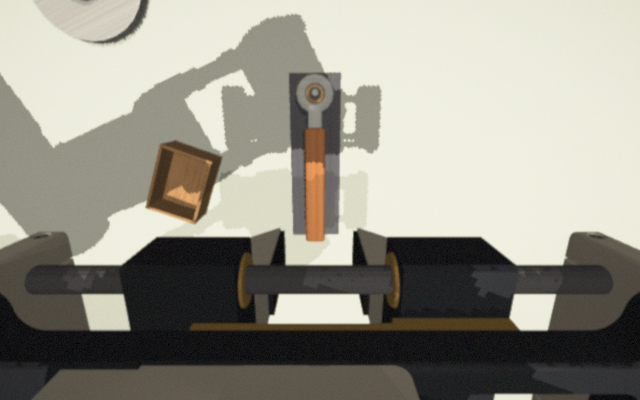

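View pics/t10.png

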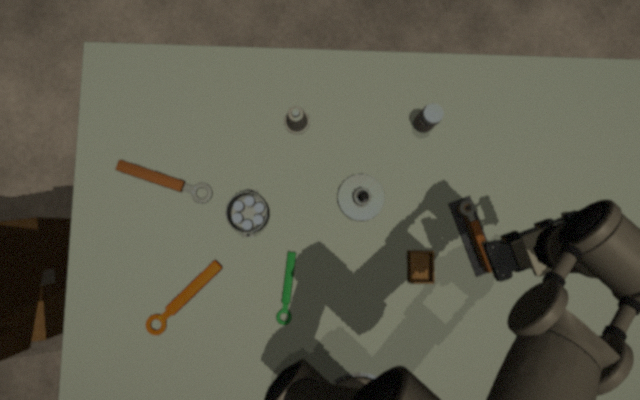

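The key is hung: handle yaw is 21.6° against the rail's 21.4°, and its top is at 54.5 mm (nominal 54), with the post through the eye at wrist (315,93). The tin at top (248,213) is now clear. Next, the lids.

```bash
python3 -m creep '[{"tx":0.5,"ty":15,"tz":-25.8,"wx":0.374,"wy":0.009,"wz":-0.005,"gripper":0},{"tx":0.5,"ty":15,"tz":-25.8,"wx":0.374,"wy":0.009,"wz":-0.005,"gripper":0},{"tx":0.5,"ty":15,"tz":-25.8,"wx":0.374,"wy":0.009,"wz":-0.005,"gripper":0},{"tx":0.5,"ty":15,"tz":-25.8,"wx":0.374,"wy":0.009,"wz":-0.005,"gripper":0},{"tx":0.5,"ty":15,"tz":-25.8,"wx":0.374,"wy":0.009,"wz":-0.005,"gripper":0},{"tx":0.5,"ty":15,"tz":-25.8,"wx":0.374,"wy":0.009,"wz":-0.005,"gripper":0},{"tx":0.5,"ty":15,"tz":-25.8,"wx":0.374,"wy":0.009,"wz":-0.005,"gripper":0},{"tx":0.5,"ty":15,"tz":-25.8,"wx":0.374,"wy":0.009,"wz":-0.005,"gripper":0}]'>/dev/null; python3 -m creep '[{"tx":0,"ty":0,"tz":0,"wx":0,"wy":0,"wz":0,"gripper":0},{"tx":0,"ty":0,"tz":0,"wx":0,"wy":0,"wz":0,"gripper":0},{"tx":0,"ty":0,"tz":0,"wx":0,"wy":0,"wz":0,"gripper":0},{"tx":0,"ty":0,"tz":0,"wx":0,"wy":0,"wz":0,"gripper":0},{"tx":0,"ty":0,"tz":0,"wx":0,"wy":0,"wz":0,"gripper":0},{"tx":0,"ty":0,"tz":0,"wx":0,"wy":0,"wz":0,"gripper":0}]'
python3 - <<'E'
from h import *
np.seterr(all='ignore')
plan([556,9.5,120],-90)
c=cap('wrist','w11');P=cloud(c);x,y,z=P[...,0],P[...,1],P[...,2]
roi=(abs(x-556)<80)&(abs(y-9.5)<80)
roi[235:]=0
circ(c,roi&(z>76)&(z<86),81,'knob')
circ(c,roi&(z>45)&(z<53),49,'collar')
circ(c,roi&(z>15)&(z<23),19,'skirt')
E
```

```text
time: 10.5
tool_pos: [499.2, 6.4, 222.5]
tcp_rot: [-2.48, 1.561, 2.228]
contact_force: [-0.7, 0.1, 0.4]
grip_width: 45.8
0 t(cm) [10.21  5.74 -0.26] w [-0.004 -0.008  0.006] rows 3
180 t(cm) [10.21  5.74 -0.26] w [3.138 0.01  0.012] rows 26
jaw now -90.23 down err [-0.006   0.0078 -1.    ] q [-0.15  0.3   1.59  0.01  1.25  1.43] tcp [499.2   6.4 222.5] t 10.5 F [-0.7  0.1  0.4] w 45.8
knob z 81 enc 557.3 8.6 d 19.7 lsq [557.3   8.6] d 18.7
collar z 49 enc 557.2 8.8 d 43.6 lsq [557.3   8.7] d 42.3
skirt z 19 enc 557.2 8.7 d 119.8 lsq [557.3   8.8] d 118.5
```

View pics/w11.png

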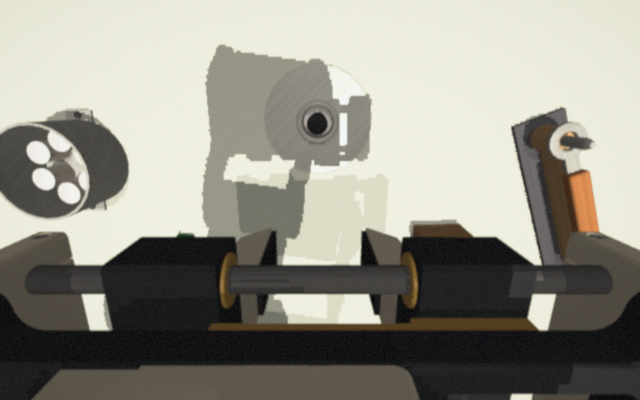

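The lids are in view with the knob at (317,123), measured (557.3, 8.6). The knob, collar and skirt centres agree, and so do their diameters.

```bash
python3 -c "
from h import *
plan([557.3,8.6,100],-90)"; python3 -m creep '[{"tx":12.1,"ty":5.85,"tz":-0.2,"wx":0,"wy":-0.008,"wz":0.006,"gripper":0},{"tx":12.1,"ty":5.85,"tz":-0.2,"wx":0,"wy":-0.008,"wz":0.006,"gripper":0},{"tx":12.1,"ty":5.85,"tz":-0.2,"wx":0,"wy":-0.008,"wz":0.006,"gripper":0},{"tx":12.1,"ty":5.85,"tz":-0.2,"wx":0,"wy":-0.008,"wz":0.006,"gripper":0},{"tx":12.1,"ty":5.85,"tz":-0.2,"wx":0,"wy":-0.008,"wz":0.006,"gripper":0},{"tx":12.1,"ty":5.85,"tz":-0.2,"wx":0,"wy":-0.008,"wz":0.006,"gripper":0},{"tx":12.1,"ty":5.85,"tz":-0.2,"wx":0,"wy":-0.008,"wz":0.006,"gripper":0},{"tx":12.1,"ty":5.85,"tz":-0.2,"wx":0,"wy":-0.008,"wz":0.006,"gripper":0}]'
python3 - <<'E'
from h import *
np.seterr(all='ignore')
plan([557.3,8.6,54],-90)
c=cap('wrist','w12');P=cloud(c);x,y,z=P[...,0],P[...,1],P[...,2]
E
```

```text
0 t(cm) [12.22  5.87 -0.13] w [-0.004 -0.008  0.006] rows 4
180 t(cm) [12.22  5.87 -0.13] w [3.138 0.009 0.012] rows 26
jaw now -90.22 down err [-0.0058  0.0078 -1.    ] q [-0.14  0.3   1.59  0.01  1.25  1.43] tcp [499.3   6.5 222.5] t 10.55 F [-0.  -0.6 -0.4] w 45.7
time: 11.22
tool_pos: [557.8, 10.0, 103.8]
tcp_rot: [1.421, 1.567, -0.153]
contact_force: [0.7, -0.0, 0.1]
grip_width: 45.7
0 t(cm) [ 4.97 -0.07  0.14] w [-0.002  0.001 -0.004] rows 2
180 t(cm) [ 4.97 -0.07  0.14] w [ 3.139e+00 -7.000e-03 -1.000e-03] rows 26
jaw now -90.13 down err [ 4.2e-03 -6.0e-04 -1.0e+00] q [-0.12  0.52  1.6  -0.    1.01  1.45] tcp [557.8  10.  103.8] t 11.2167 F [ 0.7 -0.   0.1] w 45.7
```

View pics/w12.png

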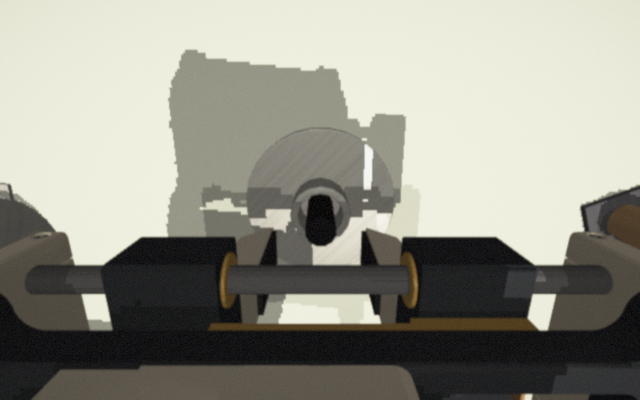

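The knob at (320,220) is centred between the fingers, so I'll descend and grip.

```bash
python3 -m creep '[{"tx":1.5,"ty":-0.05,"tz":0.12,"wx":0,"wy":0.001,"wz":-0.004,"gripper":0},{"tx":3,"ty":-0.05,"tz":0.12,"wx":0,"wy":0.001,"wz":-0.004,"gripper":0},{"tx":4.2,"ty":-0.05,"tz":0.12,"wx":0,"wy":0.001,"wz":-0.004,"gripper":0},{"tx":4.9,"ty":-0.05,"tz":0.12,"wx":0,"wy":0.001,"wz":-0.004,"gripper":0},{"tx":4.9,"ty":-0.05,"tz":0.12,"wx":0,"wy":0.001,"wz":-0.004,"gripper":0},{"tx":4.9,"ty":-0.05,"tz":0.12,"wx":0,"wy":0.001,"wz":-0.004,"gripper":0},{"tx":4.9,"ty":-0.05,"tz":0.12,"wx":0,"wy":0.001,"wz":-0.004,"gripper":0},{"tx":4.9,"ty":-0.05,"tz":0.12,"wx":0,"wy":0.001,"wz":-0.004,"gripper":0}]'; python3 -c "
from h import *
plan([557.3,8.6,54],-90)"
```

```text
time: 11.93
tool_pos: [557.3, 9.0, 53.3]
tcp_rot: [-1.897, 1.569, 2.813]
contact_force: [0.2, -0.2, 0.4]
grip_width: 45.8
0 t(cm) [-0.07 -0.    0.04] w [-0.002 -0.001  0.002] rows 1
180 t(cm) [-0.07 -0.    0.04] w [3.139e+00 3.000e-03 1.000e-03] rows 26
jaw now -90.12 down err [-1.8e-03  6.0e-04 -1.0e+00] q [-0.12  0.59  1.64  0.    0.91  1.45] tcp [557.3   9.   53.3] t 11.9333 F [ 0.2 -0.2  0.4] w 45.8
```

```bash
python3 -m creep '[{"tx":0,"ty":0,"tz":0,"wx":0,"wy":0,"wz":0.001,"gripper":1},{"tx":0,"ty":0,"tz":0,"wx":0,"wy":0,"wz":0.001,"gripper":1},{"tx":0,"ty":0,"tz":0,"wx":0,"wy":0,"wz":0.001,"gripper":1},{"tx":0,"ty":0,"tz":0,"wx":0,"wy":0,"wz":0.001,"gripper":1},{"tx":0,"ty":0,"tz":0,"wx":0,"wy":0,"wz":0.001,"gripper":1},{"tx":0,"ty":0,"tz":0,"wx":0,"wy":0,"wz":0.001,"gripper":1}]'; python3 -m creep '[{"tx":-0.5,"ty":0,"tz":0,"wx":0,"wy":0,"wz":0,"gripper":1},{"tx":-1.5,"ty":0,"tz":0,"wx":0,"wy":0,"wz":0,"gripper":1},{"tx":-4,"ty":0,"tz":0,"wx":0,"wy":0,"wz":0,"gripper":1},{"tx":-7,"ty":0,"tz":0,"wx":0,"wy":0,"wz":0,"gripper":1},{"tx":-10,"ty":0,"tz":0,"wx":0,"wy":0,"wz":0,"gripper":1},{"tx":-13,"ty":0,"tz":0,"wx":0,"wy":0,"wz":0,"gripper":1},{"tx":-14,"ty":0,"tz":0,"wx":0,"wy":0,"wz":0,"gripper":1},{"tx":-14,"ty":0,"tz":0,"wx":0,"wy":0,"wz":0,"gripper":1}]';python3 -c "
from h import *
plan([460,292,200],-90)
cap('wrist','w13');cap('scene','s13')"
```

```text
time: 12.43
tool_pos: [556.7, 8.9, 52.3]
tcp_rot: [-1.835, 1.568, 2.875]
contact_force: [0.3, -0.4, 0.8]
grip_width: 19.7
time: 13.1
tool_pos: [558.5, 8.8, 195.4]
tcp_rot: [1.612, 1.567, 0.039]
contact_force: [-0.2, 0.8, -3.5]
grip_width: 19.3
0 t(cm) [ -0.49  -9.91 -28.3 ] w [-0.002 -0.    -0.004] rows 8
180 t(cm) [ -0.49  -9.91 -28.3 ] w [ 3.14  -0.006  0.   ] rows 26
jaw now -90.12 down err [ 3.6e-03  1.0e-04 -1.0e+00] q [-0.12  0.43  1.48  0.    1.23  1.45] tcp [558.5   8.8 195.4] t 13.1 F [-0.2  0.8 -3.5] w 19.3
```

View pics/w13.png

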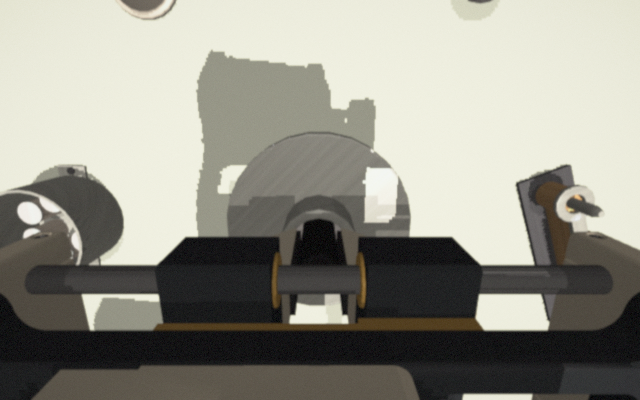

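View pics/s13.png

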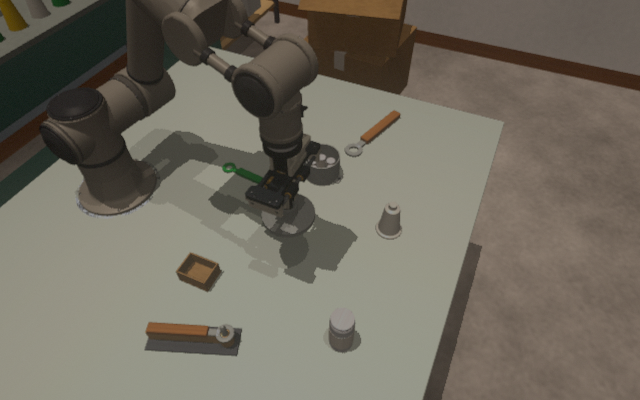

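The pair is lifted level; scene view shows it at (288,213), with the key on the rack at (195,333). Next I'll go short of the tin so the wrist camera can see it past the lids.

```bash
python3 -m creep '[{"tx":0,"ty":-16,"tz":-28.4,"wx":0,"wy":0,"wz":-0.004,"gripper":1},{"tx":0,"ty":-16,"tz":-28.4,"wx":0,"wy":0,"wz":-0.004,"gripper":1},{"tx":0,"ty":-16,"tz":-28.4,"wx":0,"wy":0,"wz":-0.004,"gripper":1},{"tx":0,"ty":-16,"tz":-28.4,"wx":0,"wy":0,"wz":-0.004,"gripper":1},{"tx":0,"ty":-16,"tz":-28.4,"wx":0,"wy":0,"wz":-0.004,"gripper":1},{"tx":0,"ty":-16,"tz":-28.4,"wx":0,"wy":0,"wz":-0.004,"gripper":1},{"tx":0,"ty":-16,"tz":-28.4,"wx":0,"wy":0,"wz":-0.004,"gripper":1},{"tx":0,"ty":-16,"tz":-28.4,"wx":0,"wy":0,"wz":-0.004,"gripper":1}]' >/dev/null;python3 -m creep '[{"tx":0,"ty":0,"tz":0,"wx":0,"wy":0,"wz":0,"gripper":1},{"tx":0,"ty":0,"tz":0,"wx":0,"wy":0,"wz":0,"gripper":1},{"tx":0,"ty":0,"tz":0,"wx":0,"wy":0,"wz":0,"gripper":1},{"tx":0,"ty":0,"tz":0,"wx":0,"wy":0,"wz":0,"gripper":1},{"tx":0,"ty":0,"tz":0,"wx":0,"wy":0,"wz":0,"gripper":1},{"tx":0,"ty":0,"tz":0,"wx":0,"wy":0,"wz":0,"gripper":1}]';python3 - <<'E'
from h import *
np.seterr(all='ignore')
plan([506,293,200],-90)
c=cap('wrist','w14');P=cloud(c);x,y,z=P[...,0],P[...,1],P[...,2]
roi=(abs(x-506)<75)&(abs(y-293)<75); roi[200:]=0
rim=roi&(z>60)&(z<75)
circ(c,rim,70,'tin rim outer')
q=P[roi&(z>67.5)&(z<73)][:,:2]; r=np.median(np.hypot(*(q-[506,293]).T)); 
A=np.c_[2*q,np.ones(len(q))];s=np.linalg.lstsq(A,(q**2).sum(1),rcond=None)[0];print('rim pts',len(q),s[:2],2*np.sqrt(s[2]+s[0]**2+s[1]**2))
c=load('t10');P=cloud(c);x,y,z=P[...,0],P[...,1],P[...,2];roi=(abs(x-506)<75)&(abs(y-293)<75)
circ(c,roi&(z>64)&(z<76),70,'top tin')
E
```

```text
time: 14.37
tool_pos: [398.2, 292.3, 192.6]
tcp_rot: [-1.642, 1.564, 3.066]
contact_force: [0.1, 0.2, -2.1]
grip_width: 19.0
0 t(cm) [-0.81 10.77 -0.12] w [-0.004 -0.001  0.007] rows 3
180 t(cm) [-0.81 10.77 -0.12] w [3.137e+00 1.100e-02 1.000e-03] rows 26
jaw now -90.24 down err [-7.2e-03  5.0e-04 -1.0e+00] q [0.48 0.32 1.66 0.   1.17 2.05] tcp [398.2 292.3 192.6] t 14.3667 F [ 0.1  0.2 -2.1] w 19.0
tin rim outer z 70 enc 508.7 291.7 d 101.9 lsq [507.9 291.7] d 96.8
rim pts 1345 [508.51508244 291.71129243] 97.96352291765221
top tin z 70 enc 507.9 291.8 d 102.1 lsq [507.9 291.8] d 99.8
```

View pics/w14.png

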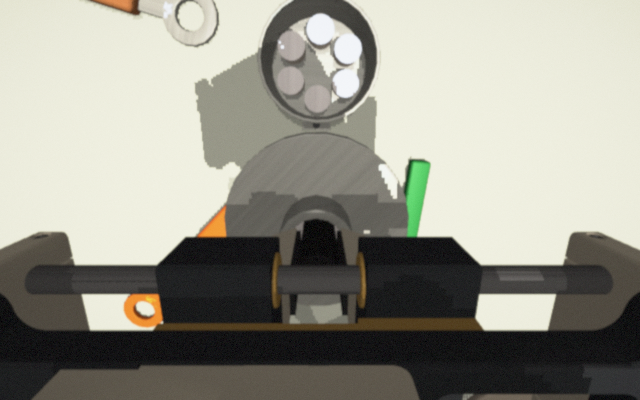

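The wrist and top views agree on the tin centre, about (508.5, 291.7). I'll carry the pair over it.

```bash
python3 -c "
from h import *
plan([508,292,165],-90)"; python3 -m creep '[{"tx":0,"ty":4,"tz":0.05,"wx":-0.003,"wy":0,"wz":0.006,"gripper":1},{"tx":0.5,"ty":8,"tz":0.05,"wx":-0.003,"wy":0,"wz":0.006,"gripper":1},{"tx":1.5,"ty":10.5,"tz":0.05,"wx":-0.003,"wy":0,"wz":0.006,"gripper":1},{"tx":2.5,"ty":11,"tz":0.05,"wx":-0.003,"wy":0,"wz":0.006,"gripper":1},{"tx":2.7,"ty":11,"tz":0.05,"wx":-0.003,"wy":0,"wz":0.006,"gripper":1},{"tx":2.7,"ty":11,"tz":0.05,"wx":-0.003,"wy":0,"wz":0.006,"gripper":1},{"tx":2.7,"ty":11,"tz":0.05,"wx":-0.003,"wy":0,"wz":0.006,"gripper":1},{"tx":2.7,"ty":11,"tz":0.05,"wx":-0.003,"wy":0,"wz":0.006,"gripper":1}]';python3 - <<'E'
from h import *
np.seterr(all='ignore')
plan([508,292,125],-90)
c=cap('wrist','w15');c=cap('scene','s15');cv2.imwrite('pics/s15c.png',cv2.resize(cv2.cvtColor(c['frame'],cv2.COLOR_RGB2BGR)[90:240,230:430],(800,600),interpolation=cv2.INTER_CUBIC))
E
```

```text
0 t(cm) [ 2.7 11.  -0. ] w [-0.004 -0.001  0.007] rows 3
180 t(cm) [ 2.7 11.  -0. ] w [3.138e+00 1.100e-02 1.000e-03] rows 26
jaw now -90.23 down err [-7.e-03  7.e-04 -1.e+00] q [0.48 0.32 1.66 0.   1.17 2.05] tcp [398.2 292.4 192.8] t 14.4167 F [-0.1 -0.  -3.1] w 19.3
time: 15.08
tool_pos: [506.7, 292.8, 166.0]
tcp_rot: [-2.877, 1.57, 1.837]
contact_force: [-0.0, 0.1, -2.2]
grip_width: 19.2
0 t(cm) [4.1  0.14 0.08] w [ 0.001 -0.001  0.   ] rows 1
180 t(cm) [4.1  0.14 0.08] w [-3.14e+00 -1.00e-03 -2.00e-03] rows 26
jaw now -89.92 down err [-3.0e-04  1.2e-03 -1.0e+00] q [0.39 0.5  1.44 0.   1.2  1.96] tcp [506.7 292.8 166. ] t 15.0833 F [-0.   0.1 -2.2] w 19.2
```

View pics/s15c.png

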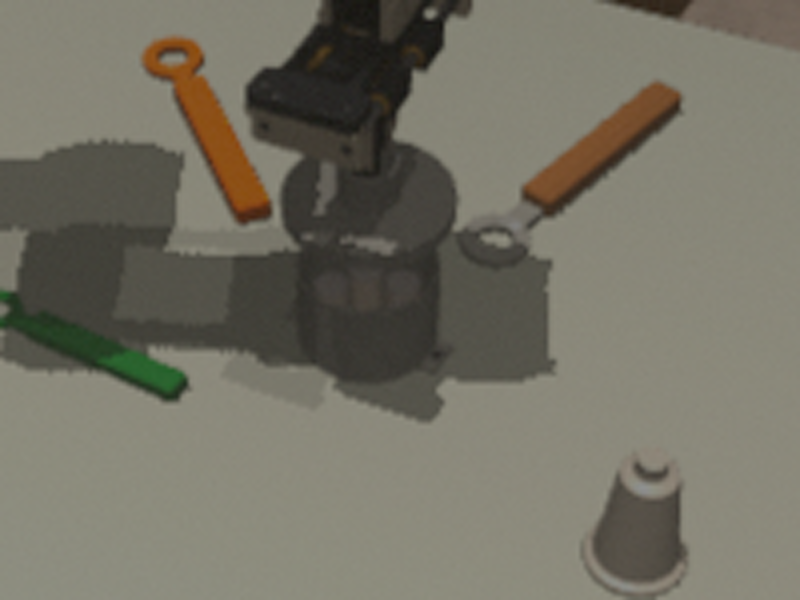

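View pics/w15.png

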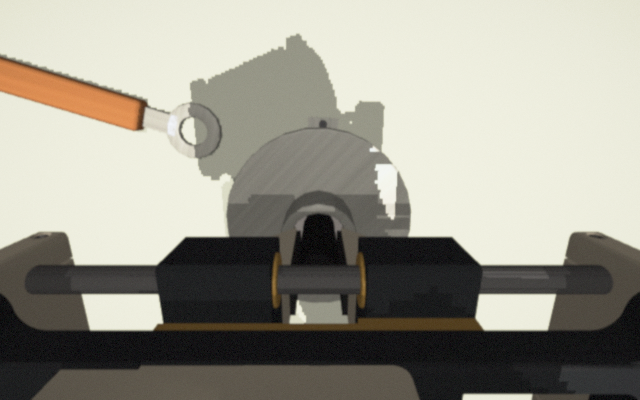

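The pair hangs above the tin. I'll lower it to just above the rim.

```bash
python3 -m creep '[{"tx":1,"ty":0.12,"tz":0.06,"wx":0,"wy":-0.001,"wz":0,"gripper":1},{"tx":2.2,"ty":0.12,"tz":0.06,"wx":0,"wy":-0.001,"wz":0,"gripper":1},{"tx":3.4,"ty":0.12,"tz":0.06,"wx":0,"wy":-0.001,"wz":0,"gripper":1},{"tx":4,"ty":0.12,"tz":0.06,"wx":0,"wy":-0.001,"wz":0,"gripper":1},{"tx":4,"ty":0.12,"tz":0.06,"wx":0,"wy":-0.001,"wz":0,"gripper":1},{"tx":4,"ty":0.12,"tz":0.06,"wx":0,"wy":-0.001,"wz":0,"gripper":1},{"tx":4,"ty":0.12,"tz":0.06,"wx":0,"wy":-0.001,"wz":0,"gripper":1},{"tx":4,"ty":0.12,"tz":0.06,"wx":0,"wy":-0.001,"wz":0,"gripper":1}]';python3 -c "
from h import *
plan([508,292,111],-90)"
```

```text
time: 15.85
tool_pos: [509.1, 292.2, 126.0]
tcp_rot: [2.173, 1.57, 0.603]
contact_force: [0.5, -0.5, -2.2]
grip_width: 19.2
0 t(cm) [ 1.5  -0.11  0.02] w [ 0.001 -0.    -0.001] rows 1
180 t(cm) [ 1.5  -0.11  0.02] w [-3.141e+00  1.000e-03 -1.000e-03] rows 26
jaw now -89.95 down err [ 7.e-04  5.e-04 -1.e+00] q [0.39 0.55 1.49 0.   1.11 1.96] tcp [509.1 292.2 126. ] t 15.85 F [ 0.5 -0.5 -2.2] w 19.2
```

```bash
python3 -m creep '[{"tx":0.3,"ty":-0.05,"tz":0,"wx":0,"wy":0,"wz":0,"gripper":1},{"tx":0.6,"ty":-0.05,"tz":0,"wx":0,"wy":0,"wz":0,"gripper":1},{"tx":0.9,"ty":-0.05,"tz":0,"wx":0,"wy":0,"wz":0,"gripper":1},{"tx":1.1,"ty":-0.05,"tz":0,"wx":0,"wy":0,"wz":0,"gripper":1},{"tx":1.3,"ty":-0.05,"tz":0,"wx":0,"wy":0,"wz":0,"gripper":1},{"tx":1.3,"ty":-0.05,"tz":0,"wx":0,"wy":0,"wz":0,"gripper":1},{"tx":1.3,"ty":-0.05,"tz":0,"wx":0,"wy":0,"wz":0,"gripper":1}]';python3 -c "
from h import *
plan([508,292,111],-90)"
```

```text
time: 16.43
tool_pos: [508.1, 291.9, 112.0]
tcp_rot: [-1.317, 1.57, -2.887]
contact_force: [-0.0, -1.5, -2.8]
grip_width: 18.9
0 t(cm) [ 0.1  -0.01 -0.01] w [0.001 0.    0.001] rows 1
180 t(cm) [ 0.1  -0.01 -0.01] w [-3.141e+00 -2.000e-03  0.000e+00] rows 26
jaw now -89.95 down err [-1.1e-03 -3.0e-04 -1.0e+00] q [0.39 0.56 1.5  0.   1.08 1.96] tcp [508.1 291.9 112. ] t 16.4333 F [-0.  -1.5 -2.8] w 18.9
```

```bash
python3 -m creep '[{"tx":0.05,"ty":0,"tz":0,"wx":0,"wy":0,"wz":0,"gripper":1},{"tx":0.1,"ty":0,"tz":0,"wx":0,"wy":0,"wz":0,"gripper":1},{"tx":0.15,"ty":0,"tz":0,"wx":0,"wy":0,"wz":0,"gripper":1},{"tx":0.15,"ty":0,"tz":0,"wx":0,"wy":0,"wz":0,"gripper":1},{"tx":0.15,"ty":0,"tz":0,"wx":0,"wy":0,"wz":0,"gripper":1}]';python3 -m creep '[{"tx":0.03,"ty":0,"tz":0,"wx":0,"wy":0,"wz":0,"gripper":1},{"tx":0.06,"ty":0,"tz":0,"wx":0,"wy":0,"wz":0,"gripper":1},{"tx":0.06,"ty":0,"tz":0,"wx":0,"wy":0,"wz":0,"gripper":1}]'
```

```text
time: 16.85
tool_pos: [508.1, 292.0, 110.7]
tcp_rot: [-1.414, 1.57, -2.984]
contact_force: [-0.0, 0.8, -2.4]
grip_width: 19.3
time: 17.1
tool_pos: [508.1, 292.0, 110.4]
tcp_rot: [-1.421, 1.57, -2.991]
contact_force: [-2.3, -0.7, 0.9]
grip_width: 19.6
```

Contact is starting at 110.4 (expected home 110.3). One more gentle step.

```bash
python3 -m creep '[{"tx":0.03,"ty":0,"tz":0,"wx":0,"wy":0,"wz":0,"gripper":1},{"tx":0.05,"ty":0,"tz":0,"wx":0,"wy":0,"wz":0,"gripper":1},{"tx":0.05,"ty":0,"tz":0,"wx":0,"wy":0,"wz":0,"gripper":1}]'
python3 - <<'E'
from h import *
np.seterr(all='ignore')
c=cap('scene','s16');cv2.imwrite('pics/s16c.png',cv2.resize(cv2.cvtColor(c['frame'],cv2.COLOR_RGB2BGR)[110:200,270:390],(800,600),interpolation=cv2.INTER_CUBIC))
c=cap('wrist','w16');P=cloud(c);x,y,z=P[...,0],P[...,1],P[...,2]
m=(np.hypot(x-508.3,y-291.8)<58)&(np.hypot(x-508.3,y-291.8)>28)&(z>65)&(z<90);m[235:]=0
q=P[m];A=np.c_[q[:,:2]-[508.3,291.8],np.ones(len(q))];print('ring plane',np.linalg.lstsq(A,q[:,2],rcond=None)[0],np.median(q[:,2]))
E
```

```text
time: 17.35
tool_pos: [508.0, 292.0, 110.3]
tcp_rot: [-1.458, 1.57, -3.028]
contact_force: [-3.4, -1.5, 4.9]
grip_width: 19.4
ring plane [-7.98918928e-04  1.57577697e-03  7.77815036e+01] 77.75656700654372
```

View pics/s16c.png

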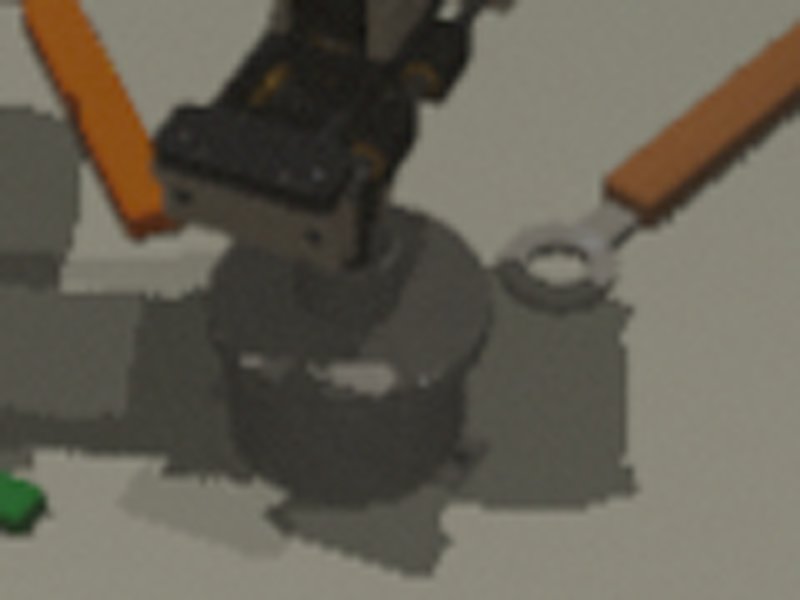

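The pair is seated: the ring top is level at 77.8 (77 nominal, camera reads about 0.6 high) and the tool is 58.0 mm above its pick height. I'll let go of the knob.

```bash
python3 -m creep '[{"tx":0,"ty":0,"tz":0,"wx":0,"wy":0,"wz":0,"gripper":0.4},{"tx":0,"ty":0,"tz":0,"wx":0,"wy":0,"wz":0,"gripper":0},{"tx":0,"ty":0,"tz":0,"wx":0,"wy":0,"wz":0,"gripper":-0.5},{"tx":0,"ty":0,"tz":0,"wx":0,"wy":0,"wz":0,"gripper":-0.6},{"tx":0,"ty":0,"tz":0,"wx":0,"wy":0,"wz":0,"gripper":-0.6},{"tx":0,"ty":0,"tz":0,"wx":0,"wy":0,"wz":0,"gripper":-0.6}]'
python3 - <<'E'
from h import *
np.seterr(all='ignore')
plan([508,292,83],-90)
c=cap('wrist','w17');P=cloud(c);x,y,z=P[...,0],P[...,1],P[...,2]
r=np.hypot(x-508.3,y-291.8)
m=(r<58)&(r>28)&(z>65)&(z<90);m[235:]=0
q=P[m];A=np.c_[q[:,:2]-[508.3,291.8],np.ones(len(q))];print('ring plane',np.linalg.lstsq(A,q[:,2],rcond=None)[0],np.median(q[:,2]))
E
```

```text
time: 17.95
tool_pos: [508.2, 292.0, 109.5]
tcp_rot: [-1.395, 1.57, -2.965]
contact_force: [-0.1, -0.5, 0.0]
grip_width: 54.7
0 t(cm) [ 2.65 -0.02 -0.  ] w [0.001 0.    0.001] rows 1
180 t(cm) [ 2.65 -0.02 -0.  ] w [-3.141e+00 -1.000e-03  0.000e+00] rows 26
jaw now -89.96 down err [-7.e-04 -1.e-04 -1.e+00] q [0.39 0.56 1.51 0.   1.07 1.96] tcp [508.2 292.  109.5] t 17.95 F [-0.1 -0.5  0. ] w 54.7
ring plane [2.51667603e-04 1.54975883e-03 7.77631045e+01] 77.7667050321106
```

View pics/w17.png

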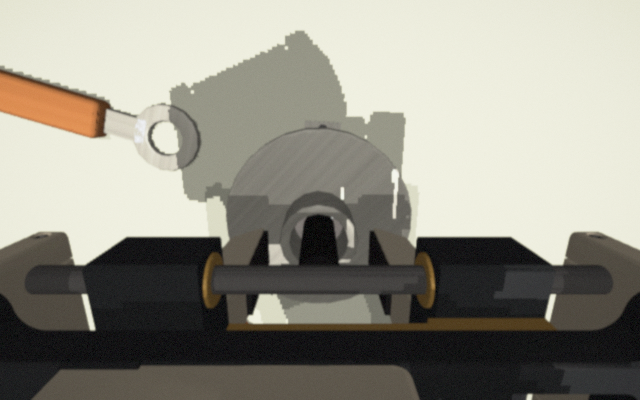

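```bash
python3 -m creep '[{"tx":0,"ty":0,"tz":0,"wx":0,"wy":0,"wz":0,"gripper":-0.6},{"tx":0,"ty":0,"tz":0,"wx":0,"wy":0,"wz":0,"gripper":-0.6},{"tx":0.6,"ty":0,"tz":0,"wx":0,"wy":0,"wz":0,"gripper":-0.6},{"tx":1.4,"ty":0,"tz":0,"wx":0,"wy":0,"wz":0,"gripper":-0.6},{"tx":2.1,"ty":0,"tz":0,"wx":0,"wy":0,"wz":0,"gripper":-0.6},{"tx":2.5,"ty":0,"tz":0,"wx":0,"wy":0,"wz":0,"gripper":-0.6},{"tx":2.6,"ty":0,"tz":0,"wx":0,"wy":0,"wz":0,"gripper":-0.6},{"tx":2.6,"ty":0,"tz":0,"wx":0,"wy":0,"wz":0,"gripper":-0.6}]'
python3 - <<'E'
from h import *
np.seterr(all='ignore')
plan([508,292,83],-90)
c=load('w17');P=cloud(c);x,y,z=P[...,0],P[...,1],P[...,2]
r=np.hypot(x-508.3,y-291.8)
m=(r<26)&(z>105)&(z<110);m[240:]=0
q=P[m][:,:2];q=q[q[:,0]>508];rr=np.hypot(*(q-[508.3,291.8]).T)
for a in range(-80,81,20):
    th=np.degrees(np.arctan2(q[:,1]-291.8,q[:,0]-508.3)); k=abs(th-a)<10
    if k.any(): print(a,rr[k].min().round(1),rr[k].max().round(1))
E
```

```text
time: 18.67
tool_pos: [507.8, 291.8, 82.9]
tcp_rot: [-1.255, 1.569, -2.825]
contact_force: [0.1, 0.7, 0.9]
grip_width: 73.4
0 t(cm) [-0.01  0.02 -0.02] w [0.001 0.001 0.002] rows 1
180 t(cm) [-0.01  0.02 -0.02] w [-3.141e+00 -3.000e-03  1.000e-03] rows 26
jaw now -89.95 down err [-2.e-03 -6.e-04 -1.e+00] q [0.39 0.6  1.53 0.   1.01 1.96] tcp [507.8 291.8  82.9] t 18.6667 F [0.1 0.7 0.9] w 73.4
-80 16.2 22.2
-60 9.5 22.8
-40 9.4 23.5
-20 9.4 23.6
0 9.0 23.8
20 9.0 23.8
40 9.1 23.3
60 9.4 22.5
80 9.5 21.9
```

The collar is centred between the fingers to about 0.2 mm, so I'll grip it.

```bash
python3 -m creep '[{"tx":0,"ty":0,"tz":0,"wx":0,"wy":0,"wz":0.001,"gripper":-0.1},{"tx":0,"ty":0,"tz":0,"wx":0,"wy":0,"wz":0.001,"gripper":0},{"tx":0,"ty":0,"tz":0,"wx":0,"wy":0,"wz":0.001,"gripper":0.1},{"tx":0,"ty":0,"tz":0,"wx":0,"wy":0,"wz":0.001,"gripper":1},{"tx":0,"ty":0,"tz":0,"wx":0,"wy":0,"wz":0.001,"gripper":1},{"tx":0,"ty":0,"tz":0,"wx":0,"wy":0,"wz":0.001,"gripper":1},{"tx":0,"ty":0,"tz":0,"wx":0,"wy":0,"wz":0.001,"gripper":1}]'; python3 -m creep '[{"tx":-0.1,"ty":0,"tz":0,"wx":0,"wy":0,"wz":0,"gripper":1},{"tx":-0.3,"ty":0,"tz":0,"wx":0,"wy":0,"wz":0,"gripper":1},{"tx":-0.5,"ty":0,"tz":0,"wx":0,"wy":0,"wz":0,"gripper":1},{"tx":-0.7,"ty":0,"tz":0,"wx":0,"wy":0,"wz":0,"gripper":1},{"tx":-0.9,"ty":0,"tz":0,"wx":0,"wy":0,"wz":0,"gripper":1},{"tx":-1,"ty":0,"tz":0,"wx":0,"wy":0,"wz":0,"gripper":1}]';python3 -c "
from h import *
plan([507.8,291.8,215],-90)
c=cap('scene','s18');cv2.imwrite('pics/s18c.png',cv2.resize(cv2.cvtColor(c['frame'],cv2.COLOR_RGB2BGR)[110:200,270:390],(800,600),interpolation=cv2.INTER_CUBIC))"
```

```text
time: 19.25
tool_pos: [508.2, 292.0, 83.8]
tcp_rot: [1.608, 1.57, 0.038]
contact_force: [-0.2, -0.4, 0.7]
grip_width: 43.3
time: 19.75
tool_pos: [508.3, 292.0, 94.0]
tcp_rot: [1.61, 1.57, 0.04]
contact_force: [-0.0, 0.4, -1.4]
grip_width: 42.9
0 t(cm) [-12.1   -0.04   0.02] w [ 0.001 -0.    -0.001] rows 3
180 t(cm) [-12.1   -0.04   0.02] w [-3.141e+00  1.000e-03 -0.000e+00] rows 26
jaw now -89.96 down err [ 6.e-04  0.e+00 -1.e+00] q [ 0.39  0.58  1.52 -0.    1.03  1.96] tcp [508.3 292.   94. ] t 19.75 F [-0.   0.4 -1.4] w 42.9
```

View pics/s18c.png

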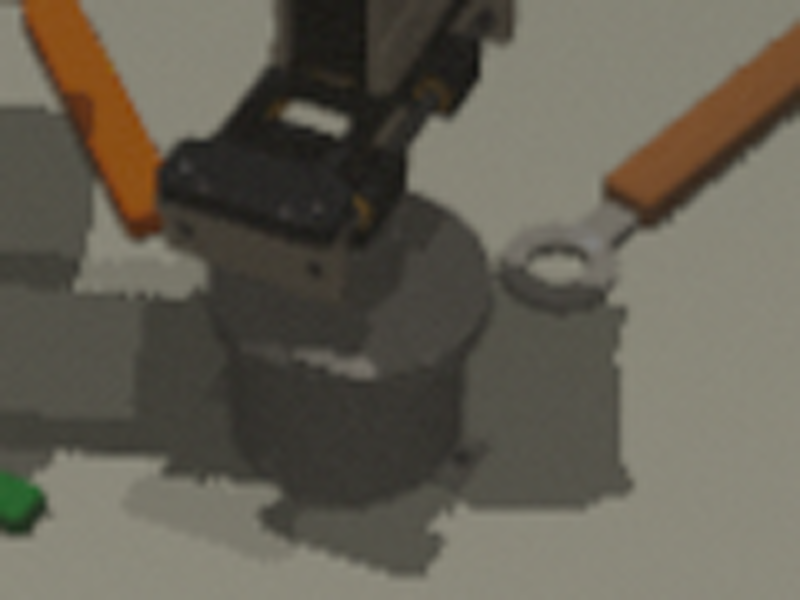

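A clear lift with no side force; I read −1.4 N, which matches the outer lid's weight. I'll continue straight up.

```bash
python3 -m creep '[{"tx":-0.8,"ty":0,"tz":0,"wx":0,"wy":0,"wz":0,"gripper":1},{"tx":-2,"ty":0,"tz":0,"wx":0,"wy":0,"wz":0,"gripper":1},{"tx":-3.3,"ty":0,"tz":0,"wx":0,"wy":0,"wz":0,"gripper":1},{"tx":-4.6,"ty":0,"tz":0,"wx":0,"wy":0,"wz":0,"gripper":1},{"tx":-5.9,"ty":0,"tz":0,"wx":0,"wy":0,"wz":0,"gripper":1},{"tx":-7.1,"ty":0,"tz":0,"wx":0,"wy":0,"wz":0,"gripper":1},{"tx":-8.2,"ty":0,"tz":0,"wx":0,"wy":0,"wz":0,"gripper":1},{"tx":-9,"ty":0,"tz":0,"wx":0,"wy":0,"wz":0,"gripper":1}]';python3 -m creep '[{"tx":-0.8,"ty":0,"tz":0,"wx":0,"wy":0,"wz":0,"gripper":1},{"tx":-1.6,"ty":0,"tz":0,"wx":0,"wy":0,"wz":0,"gripper":1},{"tx":-2.2,"ty":0,"tz":0,"wx":0,"wy":0,"wz":0,"gripper":1},{"tx":-2.4,"ty":0,"tz":0,"wx":0,"wy":0,"wz":0,"gripper":1},{"tx":-2.4,"ty":0,"tz":0,"wx":0,"wy":0,"wz":0,"gripper":1},{"tx":-2.4,"ty":0,"tz":0,"wx":0,"wy":0,"wz":0,"gripper":1},{"tx":-2.4,"ty":0,"tz":0,"wx":0,"wy":0,"wz":0,"gripper":1},{"tx":-2.4,"ty":0,"tz":0,"wx":0,"wy":0,"wz":0,"gripper":1}]';python3 - <<'E'
from h import *
np.seterr(all='ignore')
plan([507.8,291.8,215],-90)
c=cap('scene','s19');cv2.imwrite('pics/s19c.png',cv2.resize(cv2.cvtColor(c['frame'],cv2.COLOR_RGB2BGR)[70:205,240:420],(800,600),interpolation=cv2.INTER_CUBIC))
P=cloud(c);x,y,z=P[...,0],P[...,1],P[...,2]
m=(np.hypot(x-508,y-292)<70); 
h=np.histogram(z[m],bins=np.arange(30,260,5));print([(int(b),int(n)) for n,b in zip(*h) if n])
c=cap('wrist','w19');P=cloud(c);x,y,z=P[...,0],P[...,1],P[...,2]
r=np.hypot(x-508.3,y-292);m=(r<58)&(r>28)&(z>180)&(z<225);m[235:]=0
q=P[m];A=np.c_[q[:,:2]-[508.3,291.8],np.ones(len(q))];print('ring plane',np.linalg.lstsq(A,q[:,2],rcond=None)[0])
c=cap('top','t19')
E
```

```text
time: 20.47
tool_pos: [508.4, 292.1, 185.3]
tcp_rot: [1.841, 1.569, 0.271]
contact_force: [0.1, -0.1, -1.5]
grip_width: 43.2
time: 21.13
tool_pos: [507.9, 291.9, 207.0]
tcp_rot: [-0.943, 1.57, -2.513]
contact_force: [-0.3, -0.3, -1.2]
grip_width: 43.0
0 t(cm) [-0.8  -0.01  0.01] w [0.001 0.001 0.001] rows 1
180 t(cm) [-0.8  -0.01  0.01] w [-3.141e+00 -1.000e-03  1.000e-03] rows 26
jaw now -89.96 down err [-8.e-04 -6.e-04 -1.e+00] q [ 0.39  0.47  1.38 -0.    1.29  1.96] tcp [507.9 291.9 207. ] t 21.1333 F [-0.3 -0.3 -1.2] w 43.0
[(30, 40), (35, 44), (40, 48), (45, 40), (50, 43), (55, 48), (60, 30), (65, 34), (70, 675), (75, 85), (80, 8), (85, 7), (90, 12), (95, 10), (100, 6), (105, 14), (110, 5), (115, 13), (120, 9), (125, 9), (130, 11), (135, 9), (180, 4), (185, 48), (190, 64), (195, 543), (200, 196), (205, 22), (210, 25), (215, 30), (220, 30), (225, 49), (230, 11), (235, 1), (240, 2)]
ring plane [-1.58361506e-02  9.45967517e-04  2.01607844e+02]
```

View pics/s19c.png

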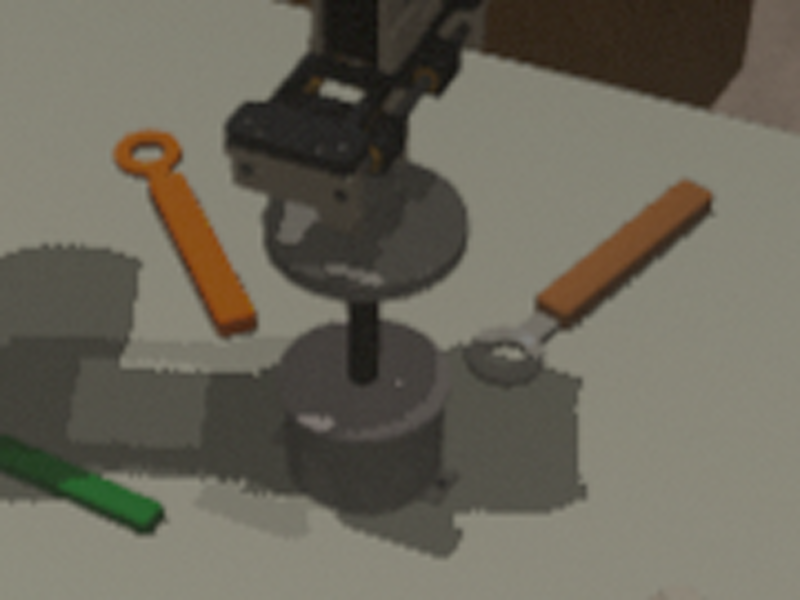

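View pics/s19.png

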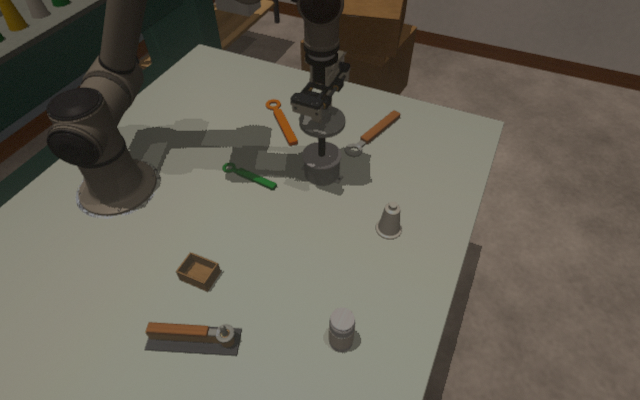

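The outer lid is held at about (322,121) in the scene view. The inner lid sits in the tin with its knob standing free, and the key is on its rack. Last numeric checks next.

```bash
python3 -m creep '[{"tx":0,"ty":0,"tz":0,"wx":0,"wy":0,"wz":0,"gripper":1},{"tx":0,"ty":0,"tz":0,"wx":0,"wy":0,"wz":0,"gripper":1},{"tx":0,"ty":0,"tz":0,"wx":0,"wy":0,"wz":0,"gripper":1},{"tx":0,"ty":0,"tz":0,"wx":0,"wy":0,"wz":0,"gripper":1},{"tx":0,"ty":0,"tz":0,"wx":0,"wy":0,"wz":0,"gripper":1},{"tx":0,"ty":0,"tz":0,"wx":0,"wy":0,"wz":0,"gripper":1}]';python3 - <<'E'
from h import *
np.seterr(all='ignore')
def plane(q): 
    A=np.c_[q[:,:2]-q[:,:2].mean(0),np.ones(len(q))];return np.linalg.lstsq(A,q[:,2],rcond=None)[0].round(4),len(q)
c=cap('wrist','w20');P=cloud(c);x,y,z=P[...,0],P[...,1],P[...,2]
r=np.hypot(x-508.3,y-292);m=(r<58)&(r>28)&(z>180)&(z<225);m[235:]=0
print('outer ring',plane(P[m]))
c=cap('scene','s20');P=cloud(c);x,y,z=P[...,0],P[...,1],P[...,2];r=np.hypot(x-509,y-288)
print('outer ring scene',plane(P[(r<56)&(r>28)&(z>190)&(z<206)]))
m=(r<56)&(r>13)&(z>68)&(z<80);print('inner flange',plane(P[m])); circ(c,m,74,'flange')
k=(r<20)&(z>85)&(z<139); print('knob max z',z[k].max(), P[k].mean(0))
h=(abs(x-465)<110)&(abs(y+283)<80)&(z>48)&(z<60);rect(c,h,54,'handle')
e=(z>42)&(z<49)&(np.hypot(x-537,y+256)<30);print('eye z',np.median(z[e]),e.sum())
E
```

```text
time: 21.78
tool_pos: [508.1, 292.0, 207.6]
tcp_rot: [1.315, 1.57, -0.255]
contact_force: [-0.2, -0.1, -1.6]
grip_width: 43.4
outer ring (array([-1.560000e-02,  1.100000e-03,  2.016858e+02]), 12515)
outer ring scene (array([4.000000e-04, 5.900000e-03, 1.996425e+02]), 531)
inner flange (array([-2.30000e-03,  9.00000e-04,  7.30142e+01]), 736)
flange z 74 enc 508.6 287.8 d 112.8 lsq [509.  285.4] d 95.8
knob max z 138.76797009958307 [509.69488102 283.77217361 112.49013547]
handle 632 z 54 ctr 444.3 -293.4 size 129.3 23.1 yaw 21.26 depthz 52.9
eye z 44.89355202776767 218
```

```bash
python3 -c "
from plant import *
print(close_job())"
```

```text
the job is handed in; nothing more can be done
None
```

I hung the key on its rack, set the lid pair home in the tin and lifted the outer lid off by its collar. I handed in at about 22 s, still holding it in the air.

- **Key:** the post is through the eye and I let go of it. The handle lies at 21.3–21.6° against the rail's 21.4°, with its top about 53–54.5 mm up against a nominal 54.
- **Inner lid:** it went home at the expected height, 58.0 mm above where I picked it up. In the last check its flange was flat within 0.2° and its top read 73.0 mm by the scene camera, which reads 1–1.5 mm low (74 nominal). The lift showed no side force.
- **Outer lid:** its lower edge is at about 187 mm, roughly 48 mm above the knob top. The force matches its weight alone, so it is touching nothing else.
- **Bystanders:** the thread cone, oil can and cardboard box look untouched in the last scene picture.

**Disagreements:** the wrist camera gave a 0.9° tilt of the outer lid, steady over the last 0.6 s, while the scene camera gave 0.3°. Across the table, the scene camera sits 4–6 mm off the wrist and top cameras, so I placed things by the wrist camera.

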